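# Trim the equaliser inductors in the jig

### The job

Put every inductor can that is on the bench into a nest of the trimming jig, sitting fully down with its lug in the gap that faces the nest's mark. Only when all of them are in, take the plastic tuning tool from its stand and turn each can's slotted slug until the slot is in line with that can's lug, within about 8 degrees; turn the slugs only with the tool, never with the fingers. Then put the tool back in its stand, blade down, and leave the other things on the bench alone.

Things in the scene. Friction and masses are not known exactly. Their poses are not given: they have to be found in the camera images.
- jig: trimming jig fixed on the bench: grey plate 110 x 460 mm, 10 mm thick, long along its y, with a row of five round nests 90 mm apart; origin at the middle of the plate's underside. Along its far (+x) edge, 56 to 96 mm from the origin, runs a blue rail 24 mm high.
- nest0: round nest on the jig: low aluminium wall 12 mm high and 8 mm thick round a 57 mm bore, with one 15 mm gap in the wall; a white line on the plate outside the gap is its mark. Origin at the centre of the nest's floor (top of the 10 mm plate); +x points through the gap to the mark, z up. Any can fits any nest, 2.5 mm loose all round, and goes down to the floor only with its lug in the gap.
- nest1: round nest on the jig: low aluminium wall 12 mm high and 8 mm thick round a 57 mm bore, with one 15 mm gap in the wall; a white line on the plate outside the gap is its mark. Origin at the centre of the nest's floor (top of the 10 mm plate); +x points through the gap to the mark, z up. Any can fits any nest, 2.5 mm loose all round, and goes down to the floor only with its lug in the gap.
- nest2: round nest on the jig: low aluminium wall 12 mm high and 8 mm thick round a 57 mm bore, with one 15 mm gap in the wall; a white line on the plate outside the gap is its mark. Origin at the centre of the nest's floor (top of the 10 mm plate); +x points through the gap to the mark, z up. Any can fits any nest, 2.5 mm loose all round, and goes down to the floor only with its lug in the gap.
- nest3: round nest on the jig: low aluminium wall 12 mm high and 8 mm thick round a 57 mm bore, with one 15 mm gap in the wall; a white line on the plate outside the gap is its mark. Origin at the centre of the nest's floor (top of the 10 mm plate); +x points through the gap to the mark, z up. Any can fits any nest, 2.5 mm loose all round, and goes down to the floor only with its lug in the gap.
- nest4: round nest on the jig: low aluminium wall 12 mm high and 8 mm thick round a 57 mm bore, with one 15 mm gap in the wall; a white line on the plate outside the gap is its mark. Origin at the centre of the nest's floor (top of the 10 mm plate); +x points through the gap to the mark, z up. Any can fits any nest, 2.5 mm loose all round, and goes down to the floor only with its lug in the gap.
- can0: inductor can (four or five are present, all alike): upright aluminium cylinder 52 mm across, 50 mm tall, about 240 g; a lug 10 mm wide and 10 mm high sticks out to 34 mm from the axis at the foot. Origin at the centre of its underside, +x to the lug, z up. A black tick on the rim stands over the lug. Its top is a recess 40 mm across in which a slotted slug turns.
- slug0 (a joint): angle of this can's brass slug about the can's axis, rad, counter-clockwise from above; 0 = slot in line with the lug; stops at -1.4 and 1.4, starts 0.5 to 1.25 off to one side; friction 0.02 N m, stays where left. Slug 34 mm across, top face 46 mm above the can's underside (4 mm below the rim); slot straight across the axis, 7 mm wide, 7 mm deep, open at both ends.
- can1: inductor can (four or five are present, all alike): upright aluminium cylinder 52 mm across, 50 mm tall, about 240 g; a lug 10 mm wide and 10 mm high sticks out to 34 mm from the axis at the foot. Origin at the centre of its underside, +x to the lug, z up. A black tick on the rim stands over the lug. Its top is a recess 40 mm across in which a slotted slug turns.
- slug1 (a joint): angle of this can's brass slug about the can's axis, rad, counter-clockwise from above; 0 = slot in line with the lug; stops at -1.4 and 1.4, starts 0.5 to 1.25 off to one side; friction 0.02 N m, stays where left. Slug 34 mm across, top face 46 mm above the can's underside (4 mm below the rim); slot straight across the axis, 7 mm wide, 7 mm deep, open at both ends.
- can2: inductor can (four or five are present, all alike): upright aluminium cylinder 52 mm across, 50 mm tall, about 240 g; a lug 10 mm wide and 10 mm high sticks out to 34 mm from the axis at the foot. Origin at the centre of its underside, +x to the lug, z up. A black tick on the rim stands over the lug. Its top is a recess 40 mm across in which a slotted slug turns.
- slug2 (a joint): angle of this can's brass slug about the can's axis, rad, counter-clockwise from above; 0 = slot in line with the lug; stops at -1.4 and 1.4, starts 0.5 to 1.25 off to one side; friction 0.02 N m, stays where left. Slug 34 mm across, top face 46 mm above the can's underside (4 mm below the rim); slot straight across the axis, 7 mm wide, 7 mm deep, open at both ends.
- can3: inductor can (four or five are present, all alike): upright aluminium cylinder 52 mm across, 50 mm tall, about 240 g; a lug 10 mm wide and 10 mm high sticks out to 34 mm from the axis at the foot. Origin at the centre of its underside, +x to the lug, z up. A black tick on the rim stands over the lug. Its top is a recess 40 mm across in which a slotted slug turns.
- slug3 (a joint): angle of this can's brass slug about the can's axis, rad, counter-clockwise from above; 0 = slot in line with the lug; stops at -1.4 and 1.4, starts 0.5 to 1.25 off to one side; friction 0.02 N m, stays where left. Slug 34 mm across, top face 46 mm above the can's underside (4 mm below the rim); slot straight across the axis, 7 mm wide, 7 mm deep, open at both ends.
- can4: inductor can (four or five are present, all alike): upright aluminium cylinder 52 mm across, 50 mm tall, about 240 g; a lug 10 mm wide and 10 mm high sticks out to 34 mm from the axis at the foot. Origin at the centre of its underside, +x to the lug, z up. A black tick on the rim stands over the lug. Its top is a recess 40 mm across in which a slotted slug turns.
- slug4 (a joint): angle of this can's brass slug about the can's axis, rad, counter-clockwise from above; 0 = slot in line with the lug; stops at -1.4 and 1.4, starts 0.5 to 1.25 off to one side; friction 0.02 N m, stays where left. Slug 34 mm across, top face 46 mm above the can's underside (4 mm below the rim); slot straight across the axis, 7 mm wide, 7 mm deep, open at both ends.
- stand: tool stand fixed on the bench: grey square tube 37 mm outside, 27 mm inside, 85 mm tall, inner floor 5 mm up, on an 85 mm steel plate; origin at the centre of its underside, z up, sides along x and y
- tool: white plastic tuning tool, 150 mm long, 45 g, standing blade down in the stand with its lowest 80 mm inside, leaning a little: blade 24 mm wide (along x), 4.5 mm thick, its last 4 mm thinned to 22 x 2.5 mm; from 16 to 26 mm up a 12 mm round shaft, then a square handle 22 x 22 mm up to 150 mm with its sides along x and y. Origin at the blade's tip, z up along the handle, x along the blade's width.
- mug: bystander, to be left alone: white mug 80 mm across, 95 mm tall; origin at its underside or middle
- flask: bystander, to be left alone: black drinking flask 66 mm across, 240 mm tall; origin at its underside or middle
- pliers: bystander, to be left alone: red-handled pliers 140 mm long; origin at its underside or middle
- driver: bystander, to be left alone: screwdriver with a yellow handle, lying; origin at its underside or middle
- spool: bystander, to be left alone: metal solder spool 52 mm across, 40 mm tall; origin at its underside or middle
- knobcap: bystander, to be left alone: black control knob 28 mm across, 18 mm tall; origin at its underside or middle
Not all that is in view belongs to the job. What is shaped like the stand but orange is not meant. Of the things that look like the tool, the larger one is meant.

How it is judged (in metres and radians):
On the way, in this order (a step that is already met when the one before it is completed fails the run):
1. every can present sits fully in a nest with its lug in the gap (((horizontal distance between can0 and nest0 below 0.006 m and z of can0 in the frame of nest0 below 0.003 m and angle between can0's own z axis and vertical below 0.08 rad) or (horizontal distance between can0 and nest1 below 0.006 m and z of can0 in the frame of nest1 below 0.003 m and angle between can0's own z axis and vertical below 0.08 rad) or (horizontal distance between can0 and nest2 below 0.006 m and z of can0 in the frame of nest2 below 0.003 m and angle between can0's own z axis and vertical below 0.08 rad) or (horizontal distance between can0 and nest3 below 0.006 m and z of can0 in the frame of nest3 below 0.003 m and angle between can0's own z axis and vertical below 0.08 rad) or (horizontal distance between can0 and nest4 below 0.006 m and z of can0 in the frame of nest4 below 0.003 m and angle between can0's own z axis and vertical below 0.08 rad)) and ((horizontal distance between can1 and nest0 below 0.006 m and z of can1 in the frame of nest0 below 0.003 m and angle between can1's own z axis and vertical below 0.08 rad) or (horizontal distance between can1 and nest1 below 0.006 m and z of can1 in the frame of nest1 below 0.003 m and angle between can1's own z axis and vertical below 0.08 rad) or (horizontal distance between can1 and nest2 below 0.006 m and z of can1 in the frame of nest2 below 0.003 m and angle between can1's own z axis and vertical below 0.08 rad) or (horizontal distance between can1 and nest3 below 0.006 m and z of can1 in the frame of nest3 below 0.003 m and angle between can1's own z axis and vertical below 0.08 rad) or (horizontal distance between can1 and nest4 below 0.006 m and z of can1 in the frame of nest4 below 0.003 m and angle between can1's own z axis and vertical below 0.08 rad)) and ((horizontal distance between can2 and nest0 below 0.006 m and z of can2 in the frame of nest0 below 0.003 m and angle between can2's own z axis and vertical below 0.08 rad) or (horizontal distance between can2 and nest1 below 0.006 m and z of can2 in the frame of nest1 below 0.003 m and angle between can2's own z axis and vertical below 0.08 rad) or (horizontal distance between can2 and nest2 below 0.006 m and z of can2 in the frame of nest2 below 0.003 m and angle between can2's own z axis and vertical below 0.08 rad) or (horizontal distance between can2 and nest3 below 0.006 m and z of can2 in the frame of nest3 below 0.003 m and angle between can2's own z axis and vertical below 0.08 rad) or (horizontal distance between can2 and nest4 below 0.006 m and z of can2 in the frame of nest4 below 0.003 m and angle between can2's own z axis and vertical below 0.08 rad)) and ((horizontal distance between can3 and nest0 below 0.006 m and z of can3 in the frame of nest0 below 0.003 m and angle between can3's own z axis and vertical below 0.08 rad) or (horizontal distance between can3 and nest1 below 0.006 m and z of can3 in the frame of nest1 below 0.003 m and angle between can3's own z axis and vertical below 0.08 rad) or (horizontal distance between can3 and nest2 below 0.006 m and z of can3 in the frame of nest2 below 0.003 m and angle between can3's own z axis and vertical below 0.08 rad) or (horizontal distance between can3 and nest3 below 0.006 m and z of can3 in the frame of nest3 below 0.003 m and angle between can3's own z axis and vertical below 0.08 rad) or (horizontal distance between can3 and nest4 below 0.006 m and z of can3 in the frame of nest4 below 0.003 m and angle between can3's own z axis and vertical below 0.08 rad)) and ((horizontal distance between can4 and nest0 below 0.006 m and z of can4 in the frame of nest0 below 0.003 m and angle between can4's own z axis and vertical below 0.08 rad) or (horizontal distance between can4 and nest1 below 0.006 m and z of can4 in the frame of nest1 below 0.003 m and angle between can4's own z axis and vertical below 0.08 rad) or (horizontal distance between can4 and nest2 below 0.006 m and z of can4 in the frame of nest2 below 0.003 m and angle between can4's own z axis and vertical below 0.08 rad) or (horizontal distance between can4 and nest3 below 0.006 m and z of can4 in the frame of nest3 below 0.003 m and angle between can4's own z axis and vertical below 0.08 rad) or (horizontal distance between can4 and nest4 below 0.006 m and z of can4 in the frame of nest4 below 0.003 m and angle between can4's own z axis and vertical below 0.08 rad))), for 0.2 s.
2. every slug's slot is in line with its can's lug, the cans still in their nests (all of step 1 and value of joint slug0 between -0.14 and 0.14 rad and value of joint slug1 between -0.14 and 0.14 rad and value of joint slug2 between -0.14 and 0.14 rad and value of joint slug3 between -0.14 and 0.14 rad and value of joint slug4 between -0.14 and 0.14 rad), for 0.2 s.
At the end, for the whole second after the job is handed in: Every can present is down in a nest (within 3 mm of its floor and 6 mm of its centre, upright) with its lug in the gap, every slug within 0.14 rad of its lug's line, the tool upright in its stand with its tip within 4 mm of the inner floor, all at rest (all of step 2 and horizontal distance between tool and stand below 0.008 m and z of tool in the frame of stand below 0.009 m and angle between tool's own z axis and vertical below 0.15 rad and linear speed of each of can0, can1, can2, can3, can4, tool below 0.02 m/s); the robot touches nothing.
It fails at once if the fingers press on a slug (contact force between the fingers and slug0 above 1 N or contact force between the fingers and slug1 above 1 N or contact force between the fingers and slug2 above 1 N or contact force between the fingers and slug3 above 1 N or contact force between the fingers and slug4 above 1 N).
It fails at once if a bystander is shoved more than 4 cm or knocked over (distance of any of mug, flask, pliers, driver, spool, knobcap from where it was at the start of the episode above 0.04 m or angle between any of mug, flask, spool's own z axis and vertical above 0.7 rad).
Of can0, can1, can2, can3, can4 only 4 to 5 are there at a start; the rules pass over those that are not, and their reading is None.
At some moment in a run one of can0, can1, can2, can3, can4 may be knocked a few centimetres aside while the robot is not near it.
It also fails if it takes over 210 s, if anything falls off the work surface, if the arm or the gripper's body presses on something with over 40 N, if the wrist force passes 120 N, or if a joint passes its speed limit or range.

### The arm

A 6-joint arm with a two-finger parallel gripper is mounted at the origin on the work surface. World frame = base frame: x ahead of the robot, y to its left, z up, the work surface at z = 0. Lengths are in m, angles in degrees, forces in N, time in s.
With the tool pointing down it reaches from about 0.3 to 0.875 m from the base axis. Payload 6.4 kg.
Tool frame: the origin (TCP) lies at the very end of the fingers, on their centre line; the grasp point (between the pads) lies 19 mm behind it (grip_point_offset is the z of the grasp point in the tool frame, in m); z points along the fingers, y is the line along which they close (so a half turn about z gives the same grasp; the last joint's range is limited). The gripper opens to 85 mm and grips with 20 to 120 N. Pads are 22 mm wide; open, the fingers measure 114 mm over their backs; the gripper's body (76 mm by 85 mm) begins 54 mm behind the grasp point. The pads swing forward as they close: fully open they stand 13 mm farther back than shut.
Start: joints at [53.44, 10.359, 92.074, -0, 77.567, -11.82], TCP at [0.241, 0.522, 0.231] pointing down, gripper open.
Joint ranges: [-171.53, 171.53], [-51.25, 118.39], [17.06, 147.69], [-65.23, 245.23], [0, 150.52], [-178.68, 178.68]. Speed limits (degrees/s): [147.25, 147.25, 172.46, 180, 180, 180].

### API

Orientations are given as a 3x3 rotation matrix whose columns are the frame's x, y, z axes.
In Python, from station import read_state, camera, camera_model, job_done, spot_in, grip_point_offset gives the robot as it stands.
- The arm moves only by the shell command python3 -m inch 'ROWS'. ROWS is JSON, a list of rows, each a list of 5 numbers: the shift along the world's x, y, z in mm, then the turn about the world's z in rad, then the closure, from -1 (fully open) to 1 (shut). A call has 1 to 12 rows; each row is the pose to reach, as a shift and turn from the pose commanded when the call began; what a row does not reach only later rows make up. A row lasts 1/8 s, in which the tool goes at most 62.5 mm and 10.7 degrees, less where a joint would pass 70% of its speed; a pose out of reach is approached as far as the arm can. A call with a gripper value outside its range is refused whole. The fingers move at their own pace and stop on an object; the grip force is fixed at half the most. Time passes only in rows, so rows that repeat a pose let the fingers close. It gives the time, the measured TCP pose, the force, the opening and the grip force at its end, in the units of the state.
- read_state(): the state, without advancing time (a new reading comes with each control period).
- camera(name): name is "scene" or "top" or "wrist"; returns the picture (420x560x3 uint8, red, green, blue); there is no depth.
- camera_model(name): a dict with "K" (3x3 intrinsics, pixels), "pose" (4x4, takes a point from camera to world coordinates). Camera axes: x right, y down, z forward; pixel columns grow to the right and rows downward; lengths in m; the calibration is good to about 2 mm. The wrist camera is an equidistant fisheye: a pixel r from the principal point sees the ray r / f radians off the axis. A picture is of the moment at which its call begins: read the wrist's pose just before it. camera_model takes no time and is no camera call; for the wrist camera it gives the pose at the moment of the call.
- job_done(): hands the job in; it is judged then, once.
Trained networks look in the newest picture that a camera, given by its name, has taken for a name from the list of things; names that differ only in an ending like _2 or _b are one class to them, and where a whole thing is asked for, a point or a joint stands for the part that bears it (a point fixed in the world has none). Each returns a list of dicts, best first, with "score" (0 to 1); they miss things now and then, are a little off and sometimes report something else, mostly with a low value. They report only what shows in the picture. A call takes as long as a camera call. They do not tell look-alikes from the thing itself.
- spot_in(camera, query): "at" ([row, column] in pixels, amid what is visible of it).
The state is a dict: "t": time; "joint_positions": joint angles; "dq": joint speeds; "effort": joint torques, N m; "tool_pos": TCP position; "orientation": TCP orientation; "contact_force": force on the tool from outside, world axes, zero at the start; "moment": the same for the moment, N m; "opening": finger opening in m; "gripper_force": force on a finger pad.
Only numpy, scipy, OpenCV 4.12 (cv2) and the standard library are available. Lean on these libraries where they do the work, as an engineer would, in place of code of your own. Each camera call takes 0.05 s, during which the arm holds its last target. There are 200 camera calls.

## Working session

There is one attempt and no reset: what is moved stays moved. The work goes in short steps, Python scripts to look and compute and a shell command to move; the robot and the scene stay as the last step left them, time stands still between calls to the robot, and variables do not carry over. Pictures are saved under pics/ and viewed, at most 14 in all, crops included, and the job is handed in when it is done.

```bash
mkdir -p pics; ls; cat > h.py <<'E'
import numpy as np, cv2, sys
from station import *
def shot(name, fn=None):
    m=camera_model(name); im=camera(name)
    if fn: cv2.imwrite('pics/'+fn, im[:,:,::-1])
    return im,m
def ray(m,name,rc):
    K=m['K'];P=np.array(m['pose']);K=np.array(K)
    x=(rc[1]-K[0,2])/K[0,0];y=(rc[0]-K[1,2])/K[1,1]
    if name=='wrist':
        r=np.hypot(x,y);d=np.array([x/r*np.sin(r),y/r*np.sin(r),np.cos(r)]) if r>1e-9 else np.array([0,0,1.])
    else: d=np.array([x,y,1.])
    return P[:3,3],P[:3,:3]@d
def onz(m,name,rc,z):
    o,d=ray(m,name,rc);return o+d*(z-o[2])/d[2]
def proj(m,name,p):
    K=np.array(m['K']);P=np.array(m['pose']);c=P[:3,:3].T@(np.asarray(p)-P[:3,3])
    if name=='wrist':
        rr=np.hypot(c[0],c[1]);th=np.arctan2(rr,c[2]);u=c[:2]/max(rr,1e-9)*th
    else: u=c[:2]/c[2]
    return np.array([K[1,1]*u[1]+K[1,2],K[0,0]*u[0]+K[0,2]])
def rect(m,name,im,cx,cy,z,half=0.06,ppm=4):
    "top-down orthographic view at height z; x up in picture, y left; ppm px per mm"
    n=int(2*half*1000*ppm);g=(np.arange(n)+.5)/n*2*half-half
    X=cx-g[:,None]+0*g[None];Y=cy-g[None]+0*g[:,None]
    K=np.array(m['K']);P=np.array(m['pose'])
    c=(np.stack([X,Y,0*X+z],-1)-P[:3,3])@P[:3,:3]
    if name=='wrist':
        rr=np.hypot(c[...,0],c[...,1])+1e-12;th=np.arctan2(rr,c[...,2]);u=c[...,0]/rr*th;v=c[...,1]/rr*th
    else: u=c[...,0]/c[...,2];v=c[...,1]/c[...,2]
    return cv2.remap(im,(K[0,0]*u+K[0,2]).astype(np.float32),(K[1,1]*v+K[1,2]).astype(np.float32),cv2.INTER_LINEAR)
E
python3 - <<'E'
from h import *
for n in ('top','scene','wrist'):
    im,m=shot(n,n+'0.png')
    print(n,np.round(m['K'],1).tolist(),np.round(m['pose'],3).tolist())
a=[cv2.imread('pics/'+n+'0.png') for n in('top','scene')]
for q in ('can0','nest0','stand','tool','jig','spool'):
    camera('top')
    r=spot_in('top',q); print(q,[(np.round(d['at']).tolist(),round(d['score'],2)) for d in r])
print(read_state(),grip_point_offset)
E
```

```text
pics
top [[386.3, 0.0, 273.6], [0.0, 386.3, 215.6], [0.0, 0.0, 1.0]] [[0.019, -0.986, 0.167, 0.281], [-1.0, -0.015, 0.026, -0.04], [-0.023, -0.167, -0.986, 1.201], [0.0, 0.0, 0.0, 1.0]]
scene [[414.2, 0.0, 285.1], [0.0, 414.2, 207.3], [0.0, 0.0, 1.0]] [[0.357, 0.717, -0.599, 1.093], [0.934, -0.275, 0.226, -0.267], [-0.003, -0.64, -0.768, 0.828], [0.0, 0.0, 0.0, 1.0]]
wrist [[325.2, 0.0, 275.8], [0.0, 325.2, 206.0], [0.0, 0.0, 1.0]] [[0.419, 0.87, 0.259, 0.175], [0.908, -0.401, -0.122, 0.553], [-0.002, 0.286, -0.958, 0.374], [0.0, 0.0, 0.0, 1.0]]
can0 [([225.0, 318.0], 0.8), ([228.0, 241.0], 0.75), ([218.0, 161.0], 0.68), ([226.0, 205.0], 0.56)]
nest0 [([164.0, 326.0], 0.72), ([146.0, 413.0], 0.67), ([227.0, 360.0], 0.66), ([157.0, 278.0], 0.57), ([155.0, 244.0], 0.55), ([163.0, 306.0], 0.54)]
stand [([225.0, 362.0], 0.79), ([276.0, 379.0], 0.61)]
tool []
jig [([160.0, 275.0], 0.58), ([218.0, 434.0], 0.41)]
spool [([183.0, 391.0], 0.66)]
{'t': 0.75, 'joint_positions': array([ 5.34402512e+01,  1.03582069e+01,  9.20727873e+01,  7.08565211e-05,
        7.75658074e+01, -1.18208809e+01]), 'dq': array([ 0.13766746,  0.03438129,  0.07146864,  0.09462355, -0.0592781 ,
       -0.01708067]), 'effort': array([-2.23630748e-03, -4.44751775e+01, -3.51647794e+01, -3.32438012e-04,
        5.63440208e-04,  1.30268455e-05]), 'tool_pos': array([0.2406401 , 0.52226241, 0.23130993]), 'orientation': array([[-9.08224387e-01,  4.18483525e-01,  3.22808082e-05],
       [ 4.18483526e-01,  9.08224386e-01,  4.55574490e-05],
       [-1.02531754e-05,  5.48853726e-05, -9.99999998e-01]]), 'contact_force': array([ 0.20054261, -0.38865475, -0.06050444]), 'moment': array([-0.01105806, -0.01181515, -0.01413777]), 'gripper_force': 0.0, 'opening': 0.08571687139685952} -0.0187
```

View pics/top0.png

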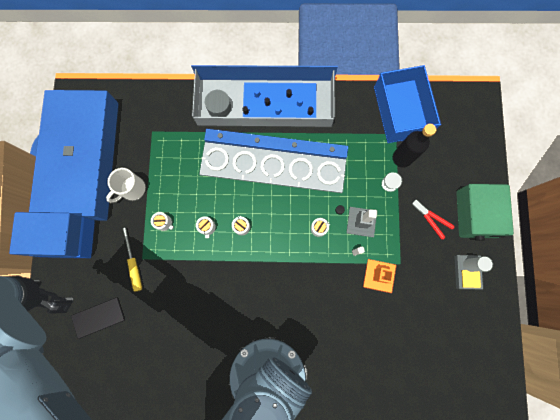

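View pics/scene0.png

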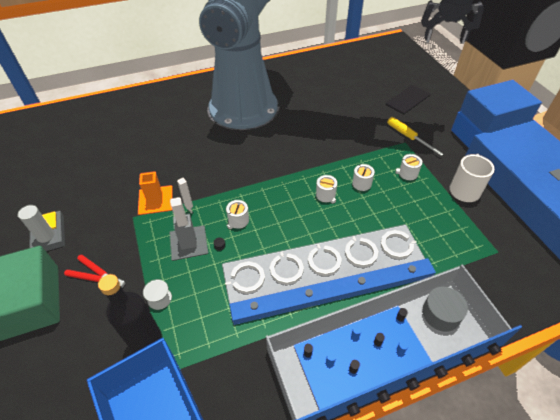

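The top view shows four cans at about (220,160), (226,205), (226,241) and (226,320), the nests in a row near (158–174, 216–330), and the grey stand at (220,362) with the tool. The scene view matches. Next I'll get coarse positions.

```bash
python3 - <<'E'
from h import *
m=camera_model('top')
for n,rc,z in [('can',(220,160),.05),('can',(226,205),.05),('can',(226,241),.05),('can',(226,320),.05)]+[('nest',p,.022) for p in((158,216),(161,244),(165,273),(169,301),(174,330))]+[('stand',(222,362),.003),('toolhandle',(214,372),.14)]:
    print(n,np.round(onz(m,'top',rc,z),3))
w=camera_model('wrist');s=read_state()
R=s['orientation'];print('cam in tcp',np.round(R.T@(w['pose'][:3,3]-s['tool_pos']),3),np.round(R.T@w['pose'][:3,2],3))
E
```

```text
can [0.457 0.335 0.05 ]
can [0.441 0.197 0.05 ]
can [0.442 0.088 0.05 ]
can [ 0.446 -0.15   0.05 ]
nest [0.664 0.178 0.022]
nest [0.655 0.088 0.022]
nest [ 0.643 -0.004  0.022]
nest [ 0.631 -0.093  0.022]
nest [ 0.616 -0.184  0.022]
stand [ 0.468 -0.285  0.003]
toolhandle [ 0.469 -0.285  0.14 ]
cam in tcp [ 0.073  0.001 -0.143] [-0.286 -0.001  0.958]
```

View pics/wrist0.png

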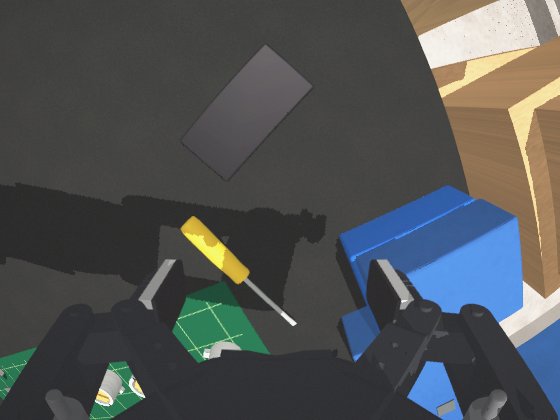

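The wrist view shows the screwdriver and bench edge. The camera looks toward tool +x and the fingers are at the picture's bottom. I'll move above the left cans with yaw 180.

```bash
python3 -m inch '[[0,0,50,0,-1],[60,-56,99,0.1,-1],[120,-113,99,0.2,-1],[180,-170,99,0.3,-1],[240,-226,99,0.43,-1],[299,-282,99,0.43,-1],[299,-282,99,0.43,-1],[299,-282,99,0.43,-1],[299,-282,99,0.43,-1]]'
python3 - <<'E'
from h import *
shot('wrist','w1.png')
E
```

```text
t: 1.88
tool_pos: [0.5416, 0.2375, 0.3298]
orientation: [[-1.0, 0.007, -0.0], [0.007, 1.0, -0.001], [0.0, -0.001, -1.0]]
contact_force: [0.7, 0.6, -1.0]
opening: 0.0857
gripper_force: 0.0
```

View pics/w1.png

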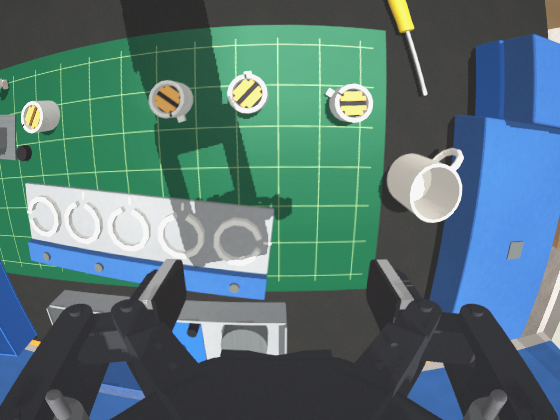

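The view shows all five nests (centres near (215,42) to (240,240)) and four cans at (117,40), (99,170), (93,247) and (103,352), each with its lug visible. I'll centre the camera for a symmetric look and rectify.

```bash
python3 -m inch '[[0,-60,-20,0,-1],[0,-120,-20,0,-1],[0,-180,-20,0,-1],[0,-180,-20,0,-1],[0,-180,-20,0,-1]]'
python3 - <<'E'
from h import *
im,m=shot('wrist','w2.png')
c=[(.457,.335),(.441,.197),(.442,.088),(.446,-.15)]
n=[(.664,.178),(.655,.088),(.643,-.004),(.631,-.093),(.616,-.184)]
T=[rect(m,'wrist',im,x,y,.05,.04,3.3) for x,y in c]
N=[rect(m,'wrist',im,x,y,.022,.05,3.2) for x,y in n]
T=[cv2.resize(t,(160,160)) for t in T]; N=[cv2.resize(t,(160,160)) for t in N]
T.append(cv2.resize(rect(m,'wrist',im,.468,-.285,.15,.05,3.2),(160,160)))
cv2.imwrite('pics/mos.png',np.vstack([np.hstack(T),np.hstack(N)])[:,:,::-1])
E
```

```text
t: 2.55
tool_pos: [0.5393, 0.0615, 0.3106]
orientation: [[-1.0, 0.001, 0.0], [0.001, 1.0, 0.001], [-0.0, 0.001, -1.0]]
contact_force: [0.1, 0.8, 0.3]
opening: 0.0858
gripper_force: 0.0
```

View pics/mos.png

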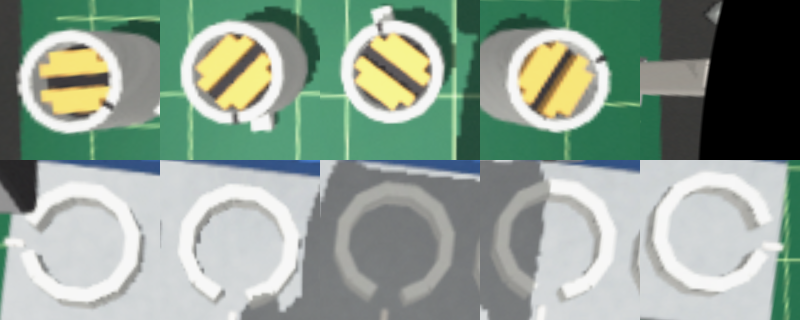

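The mosaic (x up, y left) shows:
- **Cans:** the ticks point at about -121°, -175°, +18° and -65°.
- **Nests:** the gaps face +y for the first, -x for the three in the middle, and -y for the last.

I'll measure this properly in code.

```bash
cat >> h.py <<'E'
def circ(m,im,x,y,z,R,name='wrist',half=.05,ppm=5,tol=2,dr=.012):
    "find circle of radius R (mm) near x,y at height z"
    t=cv2.cvtColor(rect(m,name,im,x,y,z,half,ppm),cv2.COLOR_RGB2GRAY).astype(np.float32)
    t=cv2.GaussianBlur(t,(0,0),4);gx=cv2.Sobel(t,5,1,0);gy=cv2.Sobel(t,5,0,1)
    n=len(t);best=None
    a=np.linspace(0,2*np.pi,180,endpoint=False);ca,sa=np.cos(a),np.sin(a)
    D=int(dr*1000*ppm)
    for r in np.arange(R-tol,R+tol+.1,.5)*ppm:
        for u in range(-D,D+1,2):
            for v in range(-D,D+1,2):
                U=(n/2+u+r*ca).astype(int).clip(0,n-1);V=(n/2+v+r*sa).astype(int).clip(0,n-1)
                g=-(gx[V,U]*ca+gy[V,U]*sa); s=np.sqrt(np.clip(g,0,400)).mean()
                if best is None or s>best[0]: best=(s,u,v,r/ppm)
    s,u,v,r=best
    return x-v/ppm/1000,y-u/ppm/1000,r,s
def prof(m,im,x,y,z,r0,r1,name='wrist'):
    "mean brightness over radii r0..r1 m for world angle -180..179 deg"
    a=np.radians(np.arange(-180,180));out=[]
    t=cv2.cvtColor(rect(m,name,im,x,y,z,.05,5),cv2.COLOR_RGB2GRAY)
    for r in np.linspace(r0,r1,7):
        dx,dy=r*np.cos(a),r*np.sin(a)
        out.append(cv2.remap(t,(250-dy*5000).astype(np.float32)[None],(250-dx*5000).astype(np.float32)[None],1)[0])
    return np.mean(out,0)
def adark(p,w=8):
    q=cv2.GaussianBlur(np.tile(p,3).astype(np.float32)[None],(0,0),2)[0][360:720]
    i=int(q.argmin());b=np.median(p);k=np.arange(i-w,i+w+1);wt=np.clip(b-np.take(p,k,mode='wrap')-.3*(b-p[i]),0,None)
    return (k*wt).sum()/max(wt.sum(),1e-6)-180,b-p[i]
def slot(m,im,x,y,z):
    "slot line angle world deg mod 180"
    p=prof(m,im,x,y,z,.006,.015); q=(p[:180]+p[180:])/2; q=np.tile(q,2)
    return adark(q,14)[0]%180
def can(m,im,x,y,zb=0.):
    cx,cy,r,s=circ(m,im,x,y,zb+.05,26)
    k=adark(prof(m,im,cx,cy,zb+.05,.0215,.0245),8)
    return dict(x=round(cx,4),y=round(cy,4),r=r,s=round(s,1),lug=round(k[0],1),depth=round(k[1]),slot=round(slot(m,im,cx,cy,zb+.046),1))
E
cat > m1.py <<'E'
from h import *
im,m=shot('wrist')
for x,y in [(.4565,.3395),(.4445,.201),(.446,.092),(.446,-.149)]: print(can(m,im,x,y))
pts=[]
for x,y in [(.664,.178),(.655,.088),(.643,-.004),(.631,-.093),(.616,-.184)]:
    c=circ(m,im,x,y,.022,36.5);pts.append(c[:2]);print(np.round(c,4))
p=np.array(pts);k=np.array([2,1,0,-1,-2])*.09
th=np.arctan2(-(k*(p[:,0]-p[:,0].mean())).sum(),(k*(p[:,1]-p[:,1].mean())).sum())
f=p.mean(0)+np.outer(k,[-np.sin(th),np.cos(th)]);print(np.degrees(th),f.round(4).tolist(),(p-f).round(4).tolist())
E
python3 m1.py
```

```text
{'x': 0.4561, 'y': 0.3399, 'r': np.float64(25.5), 's': np.float64(8.5), 'lug': np.float64(-121.4), 'depth': 161, 'slot': np.float64(93.4)}
{'x': 0.4449, 'y': 0.201, 'r': np.float64(25.5), 's': np.float64(7.6), 'lug': np.float64(-175.1), 'depth': 145, 'slot': np.float64(135.4)}
{'x': 0.446, 'y': 0.0916, 'r': np.float64(25.5), 's': np.float64(8.3), 'lug': np.float64(16.4), 'depth': 127, 'slot': np.float64(56.7)}
{'x': 0.446, 'y': -0.1494, 'r': np.float64(25.5), 's': np.float64(8.4), 'lug': np.float64(-63.6), 'depth': 171, 'slot': np.float64(147.1)}
[ 0.6624  0.178  37.      5.0283]
[ 0.6522  0.0888 37.5     4.5876]
[ 6.4180e-01 -8.0000e-04  3.7000e+01  4.1597e+00]
[ 0.6318 -0.0906 37.      3.9021]
[ 0.6212 -0.1796 37.      4.6766]
-6.555202736946558 [[0.6624, 0.178], [0.6522, 0.0886], [0.6419, -0.0008], [0.6316, -0.0903], [0.6213, -0.1797]] [[-0.0, 0.0], [0.0, 0.0002], [-0.0001, 0.0], [0.0002, -0.0003], [-0.0001, 0.0001]]
```

```bash
python3 - <<'E'
from h import *
im,m=shot('wrist')
for (x,y),a in zip([[0.6624, 0.178], [0.6522, 0.0886], [0.6419, -0.0008], [0.6316, -0.0903], [0.6213, -0.1797]],[83.4,173.4,173.4,173.4,-96.6]):
    p=255-prof(m,im,x,y,.010,.039,.046); k=(np.arange(-15,16)+round(a)+180)%360
    q=p[k]; w=np.clip(np.median(q)-q,0,None); print('mark',round(a+(w*np.arange(-15,16)).sum()/w.sum(),1),q.min(),np.median(q),end=' ')
    p=prof(m,im,x,y,.022,.030,.0345);k=(np.arange(-35,36)+round(a)+180)%360;q=p[k]
    print(q[::3].astype(int).tolist())
E
```

```text
mark 86.1 12.857142857142861 34.71428571428572 [245, 246, 243, 241, 245, 245, 238, 213, 209, 214, 214, 215, 214, 211, 212, 214, 217, 233, 245, 246, 247, 247, 246, 247]
mark 172.9 9.571428571428584 39.571428571428584 [246, 246, 246, 247, 246, 246, 236, 180, 158, 197, 216, 216, 214, 214, 214, 214, 215, 226, 245, 237, 224, 233, 240, 234]
mark 173.8 88.85714285714286 131.0 [171, 171, 171, 170, 170, 171, 162, 138, 125, 124, 124, 124, 124, 124, 124, 126, 136, 152, 166, 169, 171, 171, 171, 170]
mark 174.3 10.0 39.14285714285714 [171, 170, 170, 171, 172, 176, 207, 222, 214, 214, 215, 214, 214, 213, 207, 190, 184, 220, 244, 246, 246, 247, 246, 247]
mark -100.9 15.428571428571416 30.714285714285722 [245, 245, 245, 245, 245, 244, 238, 222, 222, 222, 221, 213, 211, 212, 212, 211, 211, 229, 244, 245, 246, 245, 245, 245]
```

Everything agrees: the nests are exactly 90 mm apart and collinear, jig yaw is -6.6°, and the gaps are at 83.4°, 173.4° (three of them) and -96.6°. Plan:

| Can | Nest | Turn |
|---|---|---|
| c1 | C | -11.5° |
| c0 | B | -65.2° |
| c2 | A | +67° |
| c3 | E | -33° |

c1 goes first.

```bash
python3 -m inch '[[-30,45,-60,0.085,-1],[-60,90,-120,0.085,-1],[-94,140,-170,0.085,-0.8],[-94,140,-190,0.085,-0.8],[-94,140,-190,0.085,-0.8],[-94,140,-190,0.085,-0.8]]'
cat > g.py <<'E'
# usage: g.py x y zb : measure can near x,y with base at zb, print relative to TCP
from h import *
x,y,zb=map(float,sys.argv[1:4]); s=read_state();p=s['tool_pos'];yaw=np.degrees(np.arctan2(s['orientation'][1,0],s['orientation'][0,0]))
im,m=shot('wrist',sys.argv[4] if len(sys.argv)>4 else None)
if x==0: x,y=p[:2]
c=can(m,im,x,y,zb);print({k:float(v) for k,v in c.items()})
print('t',s['t'],'tcp',p.round(4),'yaw',round(yaw,1),'need mm',((np.array([c['x'],c['y']])-p[:2])*1000).round(1),'open',round(s['opening'],4),'F',s['contact_force'].round(1))
E
python3 g.py .4449 .201 0 c1.png
```

```text
t: 3.45
tool_pos: [0.446, 0.2011, 0.1209]
orientation: [[-0.996, -0.085, 0.001], [-0.085, 0.996, -0.0], [-0.001, -0.0, -1.0]]
contact_force: [0.2, -0.7, 0.4]
opening: 0.0768
gripper_force: 0.0
{'x': 0.4453, 'y': 0.2006, 'r': 25.5, 's': 7.7, 'lug': -176.0, 'depth': 120.0, 'slot': 134.7}
t 3.45 tcp [0.446  0.2011 0.1209] yaw -175.1 need mm [-0.7 -0.5] open 0.0768 F [ 0.2 -0.7  0.4]
```

View pics/c1.png

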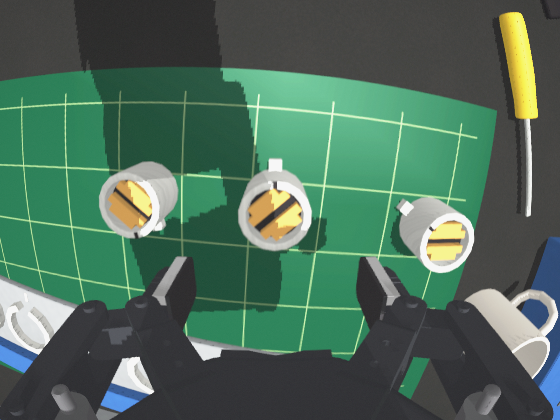

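The centred can is between the open fingers at (210,275). Grasp and lift.

```bash
python3 -m inch '[[-1,-1,-60,0,-0.8],[-1,-1,-103,0,-0.8],[-1,-1,-103,0,-0.8],[-1,-1,-103,0,1],[-1,-1,-103,0,1],[-1,-1,-103,0,1],[-1,-1,-103,0,1],[-1,-1,-103,0,1],[-1,-1,-70,0,1],[-1,-1,-40,0,1],[-1,-1,-33,0,1],[-1,-1,-33,0,1]]'
python3 g.py 0 0 .071
```

```text
t: 5.0
tool_pos: [0.4452, 0.1993, 0.0881]
orientation: [[-0.997, -0.083, 0.002], [-0.083, 0.997, 0.0], [-0.002, 0.0, -1.0]]
contact_force: [0.2, -0.0, -3.1]
opening: 0.0508
gripper_force: 63.9
{'x': 0.4408, 'y': 0.1993, 'r': 24.5, 's': 7.7, 'lug': -176.4, 'depth': 126.0, 'slot': 135.9}
t 5.0 tcp [0.4452 0.1993 0.0881] yaw -175.2 need mm [-4.4 -0. ] open 0.0508 F [ 0.2 -0.  -3.1]
```

```bash
python3 - <<'E'
from h import *
s=read_state();p=s['tool_pos'];im,m=shot('wrist','h1.png')
for zb in (.06,.064,.068,.071):print(zb,can(m,im,p[0],p[1],zb))
E
```

```text
0.06 {'x': np.float64(0.446), 'y': np.float64(0.2), 'r': np.float64(27.0), 's': np.float64(7.6), 'lug': np.float64(-175.5), 'depth': 152, 'slot': np.float64(135.9)}
0.064 {'x': np.float64(0.4436), 'y': np.float64(0.1996), 'r': np.float64(26.0), 's': np.float64(7.7), 'lug': np.float64(-176.1), 'depth': 153, 'slot': np.float64(135.9)}
0.068 {'x': np.float64(0.4412), 'y': np.float64(0.1996), 'r': np.float64(25.0), 's': np.float64(7.7), 'lug': np.float64(-175.6), 'depth': 143, 'slot': np.float64(135.9)}
0.071 {'x': np.float64(0.4396), 'y': np.float64(0.1992), 'r': np.float64(24.5), 's': np.float64(7.7), 'lug': np.float64(-176.3), 'depth': 118, 'slot': np.float64(136.0)}
```

View pics/h1.png

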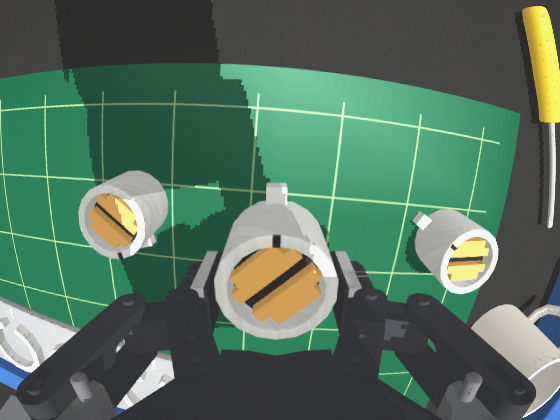

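The can is held squarely with its lug facing the camera at (193,277). Carry it to nest C and lower gently, reading force.

```bash
python3 -m inch '[[40,-40,0,-0.05,1],[80,-80,0,-0.1,1],[120,-120,0,-0.15,1],[160,-160,0,-0.19,1],[197,-200,0,-0.19,1],[197,-200,0,-0.19,1],[197,-200,-20,-0.19,1],[197,-200,-35,-0.19,1],[197,-200,-35,-0.19,1],[197,-200,-35,-0.19,1]]'
python3 g.py 0 0 .033
```

```text
t: 6.35
tool_pos: [0.6414, -0.0, 0.0523]
orientation: [[-0.994, 0.106, -0.0], [0.106, 0.994, 0.0], [0.0, 0.0, -1.0]]
contact_force: [-1.1, -0.2, -3.2]
opening: 0.0508
gripper_force: 64.0
{'x': 0.6382, 'y': 0.0008, 'r': 25.0, 's': 7.6, 'lug': 172.8, 'depth': 86.0, 'slot': 125.1}
t 6.35 tcp [ 0.6414 -0.      0.0523] yaw 173.9 need mm [-3.2  0.8] open 0.0508 F [-1.1 -0.2 -3.2]
```

```bash
python3 -m inch '[[0,-1,-8,0,1],[0,-1,-14,0,1],[0,-1,-18,0,1],[0,-1,-21,0,1],[0,-1,-21,0,1]]'
python3 g.py 0 0 .012
```

```text
t: 7.02
tool_pos: [0.6416, -0.0018, 0.031]
orientation: [[-0.994, 0.107, -0.0], [0.107, 0.994, 0.0], [0.0, 0.0, -1.0]]
contact_force: [0.6, 0.4, -3.5]
opening: 0.0511
gripper_force: 64.0
{'x': 0.6384, 'y': -0.001, 'r': 25.0, 's': 7.1, 'lug': 172.7, 'depth': 112.0, 'slot': 125.1}
t 7.025 tcp [ 0.6416 -0.0018  0.031 ] yaw 173.9 need mm [-3.2  0.8] open 0.0511 F [ 0.6  0.4 -3.5]
```

No contact force with the base below the wall top, so it has gone in. Lower the last bit, release and back off to look.

```bash
python3 -m inch '[[0,0,-2,0,1],[0,0,-3,0,1],[0,0,-3,0,-0.2],[0,0,-3,0,-0.6],[0,0,-3,0,-0.7],[0,0,-3,0,-0.7],[0,0,20,0,-0.7],[0,0,60,0,-0.7],[0,0,90,0,-0.7],[0,0,90,0,-0.7],[0,0,90,0,-0.7]]'
python3 g.py .6419 -.0008 .01
```

```text
t: 8.45
tool_pos: [0.641, -0.0017, 0.1202]
orientation: [[-0.994, 0.107, -0.001], [0.107, 0.994, 0.0], [0.001, 0.0, -1.0]]
contact_force: [-0.5, 0.3, 0.4]
opening: 0.0726
gripper_force: 0.0
{'x': 0.6395, 'y': -0.0008, 'r': 25.5, 's': 4.8, 'lug': 173.1, 'depth': 125.0, 'slot': 125.6}
t 8.45 tcp [ 0.641  -0.0017  0.1202] yaw 173.9 need mm [-1.5  0.9] open 0.0726 F [-0.5  0.3  0.4]
```

Seated: the radius matches a base at floor height, it is within 2.5 mm of centre, and the lug is at 173.1°. Next can0, to nest B.

```bash
python3 -m inch '[[-30,40,20,0.1,-0.8],[-50,80,20,0.28,-0.8],[-80,130,20,0.45,-0.8],[-110,180,20,0.6,-0.8],[-135,230,20,0.8,-0.8],[-160,280,20,0.95,-0.8],[-180,320,10,1.13,-0.8],[-185,342,0,1.13,-0.8],[-185,342,0,1.13,-0.8],[-185,342,0,1.13,-0.8],[-185,342,0,1.13,-0.8]]'
python3 g.py .4561 .3399 0
```

```text
t: 9.88
tool_pos: [0.4572, 0.3393, 0.1213]
orientation: [[-0.522, -0.853, 0.0], [-0.853, 0.522, -0.0], [0.0, -0.0, -1.0]]
contact_force: [0.4, 0.8, 0.3]
opening: 0.0769
gripper_force: 0.0
{'x': 0.4565, 'y': 0.3399, 'r': 25.5, 's': 7.3, 'lug': -120.3, 'depth': 156.0, 'slot': 93.3}
t 9.875 tcp [0.4572 0.3393 0.1213] yaw -121.5 need mm [-0.7  0.6] open 0.0769 F [0.4 0.8 0.3]
```

```bash
python3 -m inch '[[-1,1,-60,0,-0.8],[-1,1,-102,0,-0.8],[-1,1,-102,0,-0.8],[-1,1,-102,0,1],[-1,1,-102,0,1],[-1,1,-102,0,1],[-1,1,-102,0,1],[-1,1,-102,0,1],[-1,1,-70,0,1],[-1,1,-40,0,1],[-1,1,-33,0,1],[-1,1,-33,0,1]]'
python3 g.py 0 0 .065
```

```text
t: 11.42
tool_pos: [0.4558, 0.3414, 0.0887]
orientation: [[-0.521, -0.854, 0.001], [-0.854, 0.521, 0.001], [-0.001, -0.001, -1.0]]
contact_force: [-0.3, 0.2, -4.0]
opening: 0.0507
gripper_force: 63.7
{'x': 0.455, 'y': 0.3398, 'r': 26.0, 's': 7.7, 'lug': -120.5, 'depth': 170.0, 'slot': 93.8}
t 11.425 tcp [0.4558 0.3414 0.0887] yaw -121.4 need mm [-0.8 -1.6] open 0.0507 F [-0.3  0.2 -4. ]
```

```bash
python3 -m inch '[[28,-36,0,-0.16,1],[56,-72,0,-0.34,1],[84,-108,0,-0.52,1],[112,-144,0,-0.70,1],[140,-180,0,-0.88,1],[168,-216,0,-1.05,1],[197,-253,0,-1.154,1],[197,-253,0,-1.154,1],[197,-253,-20,-1.154,1],[197,-253,-36,-1.154,1],[197,-253,-36,-1.154,1],[197,-253,-36,-1.154,1]]'
python3 g.py 0 0 .031
```

```text
t: 12.98
tool_pos: [0.6524, 0.0889, 0.0521]
orientation: [[-0.992, 0.129, -0.0], [0.129, 0.992, 0.0], [0.0, -0.0, -1.0]]
contact_force: [0.3, 0.2, -2.8]
opening: 0.0508
gripper_force: 63.8
{'x': 0.6492, 'y': 0.0901, 'r': 25.0, 's': 7.5, 'lug': 173.3, 'depth': 125.0, 'slot': 27.8}
t 12.975 tcp [0.6524 0.0889 0.0521] yaw 172.6 need mm [-3.2  1.2] open 0.0508 F [ 0.3  0.2 -2.8]
```

```bash
python3 -m inch '[[1,-1,-8,0,1],[1,-1,-14,0,1],[1,-1,-18,0,1],[1,-1,-21,0,1],[1,-1,-24,0,1],[1,-1,-24,0,1]]'
```

```text
t: 13.78
tool_pos: [0.6537, 0.0873, 0.0322]
orientation: [[-0.992, 0.13, -0.001], [0.13, 0.992, -0.001], [0.001, -0.001, -1.0]]
contact_force: [-13.2, -0.1, 22.8]
opening: 0.0509
gripper_force: 66.3
```

Contact at about 3 mm above the floor, pushing -x: it's rubbing the far wall. Ease back 2 mm in x.

```bash
python3 -m inch '[[-1,0,3,0,1],[-2,1,2,0,1],[-2,1,0,0,1],[-2,1,0,0,1]]'
python3 g.py 0 0 .011
```

```text
t: 14.28
tool_pos: [0.6532, 0.0875, 0.0322]
orientation: [[-0.991, 0.13, 0.003], [0.13, 0.991, -0.001], [-0.003, -0.001, -1.0]]
contact_force: [-10.4, -2.9, 21.7]
opening: 0.0511
gripper_force: 66.2
{'x': 0.65, 'y': 0.0887, 'r': 25.5, 's': 7.2, 'lug': 173.1, 'depth': 127.0, 'slot': 27.7}
t 14.275 tcp [0.6532 0.0875 0.0322] yaw 172.5 need mm [-3.2  1.2] open 0.0511 F [-10.4  -2.9  21.7]
```

```bash
python3 -m inch '[[0,0,10,0,1],[0,0,18,0,1],[0,0,18,0,1]]'
python3 g.py 0 0 .029
python3 -c "
from h import *
im,m=shot('wrist','j.png')"
```

```text
t: 14.7
tool_pos: [0.6519, 0.0883, 0.0466]
orientation: [[-0.991, 0.13, 0.001], [0.13, 0.991, 0.0], [-0.001, 0.0, -1.0]]
contact_force: [0.3, -0.8, -2.3]
opening: 0.0504
gripper_force: 63.8
{'x': 0.6467, 'y': 0.0895, 'r': 24.5, 's': 7.6, 'lug': 172.6, 'depth': 100.0, 'slot': 27.1}
t 14.7 tcp [0.6519 0.0883 0.0466] yaw 172.5 need mm [-5.2  1.2] open 0.0504 F [ 0.3 -0.8 -2.3]
```

View pics/j.png

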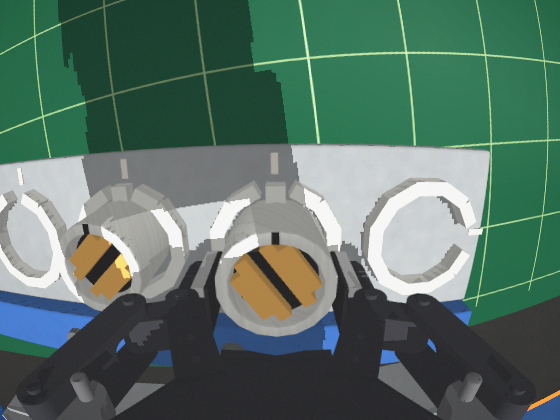

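The lug at (193,277) is lined up with the gap and mark at (162,274). The radius implies the base is about 22 mm below the TCP, so the earlier force was the floor. Lower again, release and check.

```bash
python3 -m inch '[[1,0,-8,0,1],[1,0,-13,0,1],[1,0,-15,0,1],[1,0,-15,0,1],[1,0,-15,0,-0.2],[1,0,-15,0,-0.6],[1,0,-15,0,-0.7],[1,0,-15,0,-0.7],[1,0,20,0,-0.7],[1,0,60,0,-0.7],[1,0,74,0,-0.7],[1,0,74,0,-0.7]]'
python3 g.py .6522 .0886 .01
```

```text
t: 16.3
tool_pos: [0.6533, 0.0882, 0.1211]
orientation: [[-0.991, 0.13, 0.002], [0.13, 0.991, -0.0], [-0.002, 0.0, -1.0]]
contact_force: [-0.6, -0.5, -0.6]
opening: 0.0727
gripper_force: 0.0
{'x': 0.6494, 'y': 0.0894, 'r': 25.0, 's': 4.9, 'lug': 172.8, 'depth': 132.0, 'slot': 27.4}
t 16.3 tcp [0.6533 0.0882 0.1211] yaw 172.5 need mm [-3.9  1.2] open 0.0727 F [-0.6 -0.5 -0.6]
```

```bash
python3 -m inch '[[-30,0,20,-0.16,-0.8],[-60,0,20,-0.34,-0.8],[-90,0,20,-0.52,-0.8],[-120,1,20,-0.7,-0.8],[-150,2,20,-0.88,-0.8],[-180,3,20,-1.05,-0.8],[-207,3,0,-1.154,-0.8],[-207,3,0,-1.154,-0.8],[-207,3,0,-1.154,-0.8],[-207,3,0,-1.154,-0.8]]'
python3 g.py .446 .0916 0
```

```text
t: 17.6
tool_pos: [0.4469, 0.0911, 0.1207]
orientation: [[-0.283, 0.959, 0.001], [0.959, 0.283, -0.0], [-0.0, 0.001, -1.0]]
contact_force: [0.5, -0.2, 0.3]
opening: 0.0767
gripper_force: 0.0
{'x': 0.4464, 'y': 0.092, 'r': 25.5, 's': 7.8, 'lug': 14.3, 'depth': 154.0, 'slot': 52.8}
t 17.6 tcp [0.4469 0.0911 0.1207] yaw 106.4 need mm [-0.5  0.9] open 0.0767 F [ 0.5 -0.2  0.3]
```

```bash
python3 -m inch '[[-1,1,-60,0,-0.8],[-1,1,-100,0,-0.8],[-1,1,-100,0,-0.8],[-1,1,-100,0,-0.8]]'; python3 -m inch '[[0,0,0,0,1],[0,0,0,0,1],[0,0,0,0,1],[0,0,0,0,1],[0,0,0,0,1],[0,0,35,0,1],[0,0,60,0,1],[0,0,68,0,1],[0,0,68,0,1]]'
python3 g.py 0 0 .066
```

```text
t: 18.15
tool_pos: [0.4461, 0.0922, 0.0216]
orientation: [[-0.282, 0.959, 0.002], [0.959, 0.282, -0.0], [-0.001, 0.002, -1.0]]
contact_force: [0.8, 0.6, 0.2]
opening: 0.0769
gripper_force: 0.0
t: 19.27
tool_pos: [0.4449, 0.0922, 0.0888]
orientation: [[-0.282, 0.959, 0.002], [0.959, 0.282, -0.0], [-0.0, 0.001, -1.0]]
contact_force: [-0.5, -0.3, -2.5]
opening: 0.0497
gripper_force: 64.1
{'x': 0.4457, 'y': 0.0918, 'r': 25.5, 's': 7.8, 'lug': 14.1, 'depth': 151.0, 'slot': 53.1}
t 19.275 tcp [0.4449 0.0922 0.0888] yaw 106.4 need mm [ 0.8 -0.4] open 0.0497 F [-0.5 -0.3 -2.5]
```

```bash
python3 -m inch '[[31,12,0,0.16,1],[62,24,0,0.34,1],[93,37,0,0.52,1],[124,49,0,0.7,1],[155,61,0,0.88,1],[186,73,0,1.05,1],[218,86,0,1.21,1],[218,86,0,1.21,1],[218,86,-20,1.21,1],[218,86,-34,1.21,1],[218,86,-34,1.21,1],[218,86,-34,1.21,1]]'
python3 g.py 0 0 .033
```

```text
t: 20.82
tool_pos: [0.6625, 0.1781, 0.0543]
orientation: [[-0.997, 0.075, -0.0], [0.075, 0.997, -0.0], [0.0, -0.0, -1.0]]
contact_force: [0.8, -0.5, -2.8]
opening: 0.0496
gripper_force: 64.0
{'x': 0.6633, 'y': 0.1789, 'r': 25.0, 's': 7.1, 'lug': 83.5, 'depth': 131.0, 'slot': 122.8}
t 20.825 tcp [0.6625 0.1781 0.0543] yaw 175.7 need mm [0.8 0.8] open 0.0496 F [ 0.8 -0.5 -2.8]
```

```bash
python3 -m inch '[[0,0,-8,0,1],[0,0,-14,0,1],[0,0,-19,0,1],[0,0,-22,0,1],[0,0,-22,0,1]]'
```

```text
t: 21.5
tool_pos: [0.6626, 0.1782, 0.0326]
orientation: [[-0.997, 0.075, -0.0], [0.075, 0.997, -0.0], [0.0, -0.0, -1.0]]
contact_force: [-2.4, -0.7, 1.5]
opening: 0.0498
gripper_force: 64.2
```

Light floor contact at the expected height: seated. Release.

```bash
python3 -m inch '[[0,0,0,0,-0.2],[0,0,0,0,-0.6],[0,0,0,0,-0.7],[0,0,0,0,-0.7],[0,0,30,0,-0.7],[0,0,70,0,-0.7],[0,0,88,0,-0.7],[0,0,88,0,-0.7]]'
python3 g.py .6624 .178 .01
python3 -m inch '[[-45,-50,80,0,-0.8],[-90,-100,80,0,-0.8],[-120,-160,80,0,-0.8],[-150,-220,80,0,-0.8],[-180,-270,80,0,-0.8],[-215,-327,60,-0.1,-0.8],[-215,-327,30,-0.245,-0.8],[-215,-327,0,-0.245,-0.8],[-215,-327,0,-0.245,-0.8],[-215,-327,0,-0.245,-0.8]]'
python3 g.py .446 -.1494 0 c3.png
```

```text
t: 22.5
tool_pos: [0.6637, 0.1784, 0.1219]
orientation: [[-0.997, 0.075, 0.003], [0.075, 0.997, 0.0], [-0.003, 0.001, -1.0]]
contact_force: [-0.6, -0.4, 0.3]
opening: 0.0727
gripper_force: 0.0
{'x': 0.6636, 'y': 0.1784, 'r': 25.5, 's': 4.6, 'lug': 83.8, 'depth': 113.0, 'slot': 121.5}
t 22.5 tcp [0.6637 0.1784 0.1219] yaw 175.7 need mm [-0.1  0. ] open 0.0727 F [-0.6 -0.4  0.3]
t: 23.8
tool_pos: [0.4478, -0.1484, 0.1204]
orientation: [[-0.95, 0.314, -0.0], [0.314, 0.95, 0.0], [0.001, 0.0, -1.0]]
contact_force: [1.4, -0.1, 0.5]
opening: 0.077
gripper_force: 0.0
{'x': 0.4464, 'y': -0.1494, 'r': 25.5, 's': 7.7, 'lug': -61.8, 'depth': 149.0, 'slot': 151.5}
t 23.8 tcp [ 0.4478 -0.1484  0.1204] yaw 161.7 need mm [-1.4 -1. ] open 0.077 F [ 1.4 -0.1  0.5]
```

View pics/c3.png

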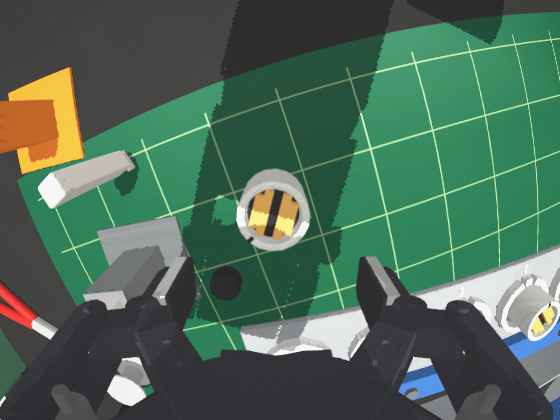

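The can is at (215,275). The knob at (283,226) and the stand at (260,140) are clear of the closing line. Grasp.

```bash
python3 -m inch '[[-1,-1,-60,0,-0.8],[-1,-1,-100,0,-0.8],[-1,-1,-100,0,-0.8],[-1,-1,-100,0,1],[-1,-1,-100,0,1],[-1,-1,-100,0,1],[-1,-1,-100,0,1],[-1,-1,-100,0,1],[-1,-1,-65,0,1],[-1,-1,-40,0,1],[-1,-1,-32,0,1],[-1,-1,-32,0,1]]'
python3 g.py 0 0 .066
```

```text
t: 25.35
tool_pos: [0.4472, -0.15, 0.0892]
orientation: [[-0.949, 0.314, 0.002], [0.314, 0.949, -0.001], [-0.002, -0.001, -1.0]]
contact_force: [0.2, 0.4, -2.5]
opening: 0.0505
gripper_force: 63.9
{'x': 0.4452, 'y': -0.1484, 'r': 25.5, 's': 8.2, 'lug': -62.1, 'depth': 154.0, 'slot': 145.5}
t 25.35 tcp [ 0.4472 -0.15    0.0892] yaw 161.7 need mm [-2.   1.6] open 0.0505 F [ 0.2  0.4 -2.5]
```

```bash
python3 -m inch '[[40,-7,0,-0.16,1],[80,-14,0,-0.34,1],[120,-21,0,-0.5,1],[160,-28,0,-0.602,1],[175,-31,0,-0.602,1],[175,-31,0,-0.602,1],[175,-31,-20,-0.602,1],[175,-31,-34,-0.602,1],[175,-31,-34,-0.602,1],[175,-31,-34,-0.602,1]]'
python3 g.py 0 0 .033
```

```text
t: 26.65
tool_pos: [0.6215, -0.1808, 0.0543]
orientation: [[-0.604, 0.797, -0.0], [0.797, 0.604, 0.0], [0.0, -0.0, -1.0]]
contact_force: [0.1, -0.2, -1.2]
opening: 0.0501
gripper_force: 63.9
{'x': 0.6199, 'y': -0.1772, 'r': 25.0, 's': 8.0, 'lug': -96.9, 'depth': 125.0, 'slot': 110.5}
t 26.65 tcp [ 0.6215 -0.1808  0.0543] yaw 127.2 need mm [-1.6  3.6] open 0.0501 F [ 0.1 -0.2 -1.2]
```

```bash
python3 -m inch '[[1,-1,-8,0,1],[1,-1,-14,0,1],[1,-1,-19,0,1],[1,-1,-21,0,1],[1,-1,-21,0,1]]'
```

```text
t: 27.32
tool_pos: [0.6227, -0.1818, 0.0333]
orientation: [[-0.604, 0.797, 0.0], [0.797, 0.604, -0.0], [-0.0, 0.0, -1.0]]
contact_force: [0.6, -0.0, -2.0]
opening: 0.0501
gripper_force: 63.9
```

```bash
python3 -m inch '[[0,0,-1,0,1],[0,0,-1,0,-0.2],[0,0,-1,0,-0.6],[0,0,-1,0,-0.7],[0,0,-1,0,-0.7],[0,0,30,0,-0.7],[0,0,80,0,-0.7],[0,20,140,0.15,-0.8],[0,70,200,0.3,-0.8],[0,120,270,0.45,-0.8],[0,150,270,0.6,-0.8],[0,180,270,0.8,-0.8]]'
python3 -m inch '[[0,0,0,0.12,-0.8],[0,0,0,0.12,-0.8]]'
cat > ov.py <<'E'
from h import *
im,m=shot('wrist',sys.argv[1]);
for x,y in [[0.6624, 0.178], [0.6522, 0.0886], [0.6419, -0.0008],  [0.6213, -0.1797]]:
    w=circ(m,im,x,y,.022,36.5);c=can(m,im,x,y,.01);print({k:float(v) for k,v in c.items()},'off',np.round([(c['x']-w[0])*1e3,(c['y']-w[1])*1e3],1),'wall',np.round(w,4),'slug',round((c['slot']-c['lug']+90)%180-90,1))
E
python3 ov.py ov.png
```

```text
t: 28.82
tool_pos: [0.6241, 0.0003, 0.3078]
orientation: [[-0.992, 0.127, 0.007], [0.127, 0.992, -0.001], [-0.008, -0.0, -1.0]]
contact_force: [1.1, -0.4, -1.1]
opening: 0.0769
gripper_force: 0.0
t: 29.08
tool_pos: [0.6226, -0.0013, 0.3033]
orientation: [[-1.0, 0.015, 0.0], [0.015, 1.0, -0.0], [-0.0, -0.0, -1.0]]
contact_force: [1.1, -0.2, 0.1]
opening: 0.0766
gripper_force: 0.0
{'x': 0.664, 'y': 0.1784, 'r': 25.5, 's': 5.9, 'lug': 84.3, 'depth': 149.0, 'slot': 122.7} off [1.6 0.8] wall [ 0.6624  0.1776 37.      4.8852] slug 38.4
{'x': 0.6498, 'y': 0.089, 'r': 25.5, 's': 4.4, 'lug': 171.9, 'depth': 158.0, 'slot': 24.7} off [-2.8  0. ] wall [ 0.6526  0.089  37.5     4.7549] slug 32.8
{'x': 0.6407, 'y': -0.0004, 'r': 26.5, 's': 3.7, 'lug': 175.1, 'depth': 176.0, 'slot': 125.4} off [-1.2  0.4] wall [ 6.4190e-01 -8.0000e-04  3.7000e+01  4.1497e+00] slug -49.7
{'x': 0.6209, 'y': -0.1789, 'r': 25.5, 's': 5.2, 'lug': -96.0, 'depth': 159.0, 'slot': 115.0} off [0.4 0.8] wall [ 0.6205 -0.1797 37.      4.2804] slug 31.0
```

View pics/ov.png

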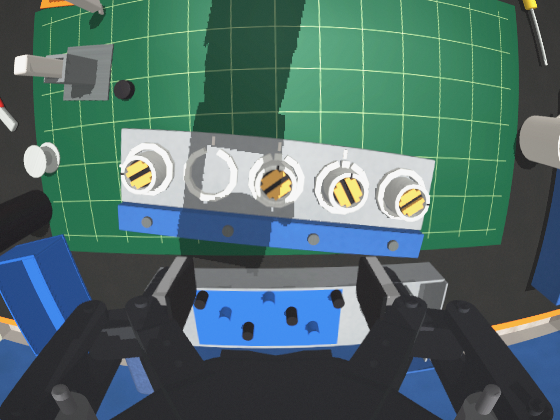

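All four cans sit within the play of their nests, with radii matching the floor height. The slugs are at about +38, +33, -50 and +31°. Nest D is empty and no fifth can is in sight. The stand and tool are at about (72,60), so go above them.

```bash
python3 -m inch '[[-30,-56,0,0,-0.8],[-60,-112,0,0,-0.8],[-90,-168,0,0,-0.8],[-120,-224,0,0,-0.8],[-150,-280,0,0,-0.8],[-150,-280,0,0,-0.8],[-150,-280,0,0,-0.8],[-150,-280,0,0,-0.8]]'
python3 - <<'E'
from h import *
im,m=shot('wrist','st.png');s=read_state();print(s['tool_pos'],s['orientation'][:,0])
t=[cv2.resize(rect(m,'wrist',im,.468,-.285,z,h,4),(400,400)) for z,h in((.155,.03),(.085,.05))]
cv2.imwrite('pics/st2.png',np.hstack(t)[:,:,::-1])
E
```

```text
t: 30.12
tool_pos: [0.4732, -0.2807, 0.3032]
orientation: [[-1.0, 0.014, 0.0], [0.014, 1.0, 0.0], [-0.0, 0.0, -1.0]]
contact_force: [0.3, 0.6, -0.0]
opening: 0.0766
gripper_force: 0.0
[ 0.47332365 -0.28051574  0.30326671] [-9.99916066e-01  1.29557846e-02 -9.74967882e-05]
```

View pics/st2.png

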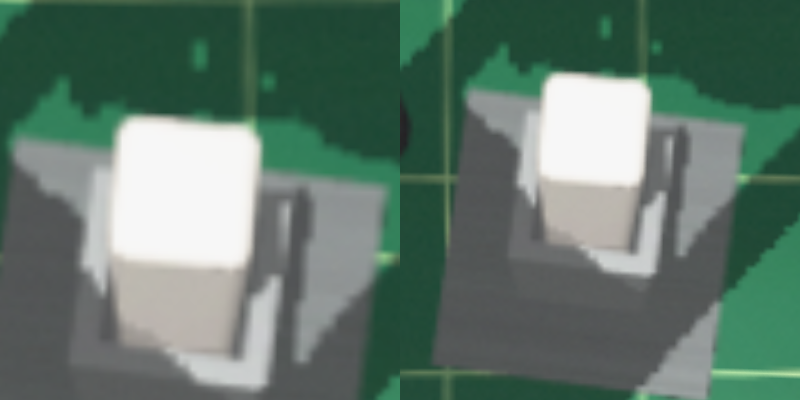

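The handle's top face measures 22 mm, so it is the right tool. It is centred at (0.469, -0.2826) with yaw about -3.3°. The tube centre is about (0.470, -0.284) with yaw about -7°. Descend and grip with the fingers closing along y.

```bash
python3 -m inch '[[-4,-2,-60,-0.045,-0.8],[-4,-2,-120,-0.045,-0.8],[-4,-2,-180,-0.045,-0.8],[-4,-2,-205,-0.045,-0.8],[-4,-2,-205,-0.045,-0.8],[-4,-2,-205,-0.045,-0.8]]'; python3 -m inch '[[0,0,0,0,0.1],[0,0,0,0,0.3],[0,0,0,0,1],[0,0,0,0,1],[0,0,0,0,1],[0,0,0,0,1]]'; python3 -c "
from h import *
im,m=shot('wrist','tg.png')"
```

```text
t: 30.92
tool_pos: [0.4699, -0.2839, 0.0998]
orientation: [[-0.998, 0.058, 0.002], [0.058, 0.998, -0.002], [-0.002, -0.001, -1.0]]
contact_force: [0.2, 0.0, 0.4]
opening: 0.077
gripper_force: 0.0
t: 31.68
tool_pos: [0.469, -0.284, 0.099]
orientation: [[-0.998, 0.059, 0.001], [0.059, 0.998, -0.0], [-0.001, -0.0, -1.0]]
contact_force: [0.3, 0.5, 6.3]
opening: 0.0214
gripper_force: 58.5
```

View pics/tg.png

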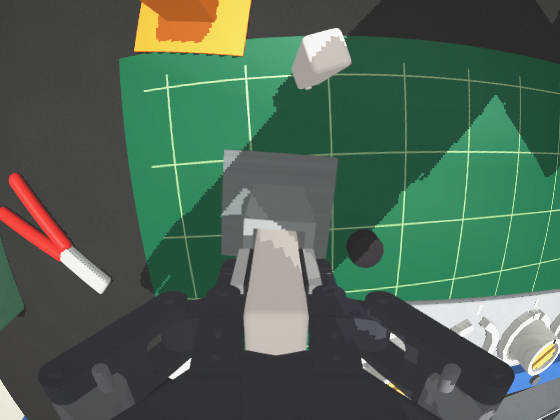

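The tool is gripped (22 mm opening). Lift it and look at the blade end.

```bash
python3 -m inch '[[0,0,50,0,1],[0,0,100,0,1],[0,0,130,0,1],[0,0,130,0,1],[50,35,130,0,1],[100,70,130,0,1],[100,70,130,0,1],[100,70,130,0,1]]'; python3 - <<'E'
from h import *
s=read_state();im,m=shot('wrist','tl.png');p=s['tool_pos'];R=s['orientation'];print(p,s['opening'],s['contact_force'])
def P(v): return proj(m,'wrist',p+R@np.array(v)).round(1)
# expected tool-frame points: blade near end tip, shaft, handle bottom near corners, top corners
L=.094
for n,v in dict(tip=(.011,0,L),blade_end=(.012,0,L-.004),btop=(.012,0,L-.016),hb1=(.011,.011,L-.026),hb2=(.011,-.011,L-.026),t1=(.011,.011,L-.15),t2=(.011,-.011,L-.15)).items(): print(n,P(v))
q=P((.011,0,L)).astype(int);c=im[max(q[0]-75,0):q[0]+75,q[1]-100:q[1]+100];print('origin',max(q[0]-75,0),q[1]-100)
cv2.imwrite('pics/tlc.png',cv2.resize(c,None,fx=4,fy=4,interpolation=cv2.INTER_CUBIC)[:,:,::-1])
E
```

```text
t: 32.72
tool_pos: [0.5677, -0.2132, 0.226]
orientation: [[-0.998, 0.058, -0.003], [0.058, 0.998, 0.001], [0.003, 0.001, -1.0]]
contact_force: [-0.8, 0.0, -0.2]
opening: 0.0216
gripper_force: 60.3
[ 0.56766972 -0.21316509  0.22599767] 0.02161343683752321 [-0.81884593  0.0220544  -0.22191854]
tip [194. 275.]
blade_end [194.1 275. ]
btop [198.3 274.9]
hb1 [203.6 291.1]
hb2 [203.7 258.6]
t1 [310.6 307.8]
t2 [310.6 239.9]
origin 119 175
```

View pics/tlc.png

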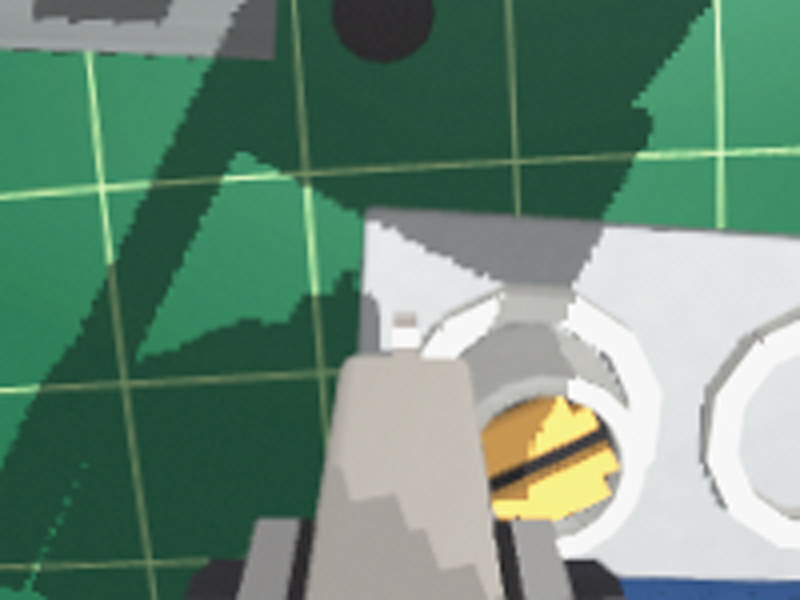

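The near blade end shows at image (198.5, 276) and the handle bottom at row 208, columns 261–292. That is 3 mm along the slot direction and about 1 mm across, which is fine. Position above can E with the blade along its slot.

```bash
python3 g.py .6209 -.1787 .01; python3 -m inch '[[8,5,0,-0.16,1],[16,10,0,-0.34,1],[24,15,0,-0.52,1],[32,20,0,-0.7,1],[40,25,0,-0.88,1],[48,30,0,-1.05,1],[53,34,0,-1.094,1],[53,34,-30,-1.094,1],[53,34,-57,-1.094,1],[53,34,-57,-1.094,1],[53,34,-57,-1.094,1]]'; python3 g.py .6209 -.1787 .01
```

```text
{'x': 0.6217, 'y': -0.1783, 'r': 25.5, 's': 2.8, 'lug': -33.8, 'depth': 141.0, 'slot': 112.2}
t 32.775 tcp [ 0.5675 -0.2138  0.2266] yaw 176.6 need mm [54.2 35.5] open 0.0219 F [ 0.1 -0.8 -1.4]
t: 34.2
tool_pos: [0.6217, -0.1808, 0.1724]
orientation: [[-0.404, 0.915, 0.001], [0.915, 0.404, -0.001], [-0.001, 0.001, -1.0]]
contact_force: [-0.2, 0.1, -0.3]
opening: 0.0216
gripper_force: 60.3
{'x': 0.6217, 'y': -0.1791, 'r': 25.5, 's': 3.7, 'lug': -27.8, 'depth': 32.0, 'slot': 116.0}
t 34.2 tcp [ 0.6217 -0.1808  0.1724] yaw 113.9 need mm [-0.   1.7] open 0.0216 F [-0.2  0.1 -0.3]
```

```bash
python3 -m inch '[[-0.5,2,-10,0,1],[-0.5,2,-18,0,1],[-0.5,2,-23,0,1],[-0.5,2,-26,0,1],[-0.5,2,-26,0,1],[-0.5,2,-26,0,1]]'
```

```text
t: 35.0
tool_pos: [0.6213, -0.1778, 0.1456]
orientation: [[-0.405, 0.914, 0.0], [0.914, 0.405, -0.0], [-0.0, 0.0, -1.0]]
contact_force: [-0.0, -0.3, -0.4]
opening: 0.0212
gripper_force: 60.3
```

No force and the tip is 4 mm below the slug face, so it is in the slot. Go 1.5 mm deeper and turn.

```bash
python3 -m inch '[[0,-0.5,-1.5,0,1],[0,-0.5,-1.5,-0.1,1],[0,-0.5,-1.5,-0.2,1],[0,-0.5,-1.5,-0.3,1],[0,-0.5,-1.5,-0.4,1],[0,-0.5,-1.5,-0.5,1],[0,-0.5,-1.5,-0.6,1],[0,-0.5,-1.5,-0.62,1],[0,-0.5,-1.5,-0.62,1],[0,-0.5,-1.5,-0.62,1]]'; python3 g.py .6209 -.1787 .01
```

```text
t: 36.25
tool_pos: [0.6212, -0.1783, 0.1438]
orientation: [[0.2, 0.98, 0.0], [0.98, -0.2, -0.0], [-0.0, 0.0, -1.0]]
contact_force: [0.3, 0.2, -0.7]
opening: 0.0208
gripper_force: 60.2
{'x': 0.6217, 'y': -0.1791, 'r': 25.5, 's': 3.8, 'lug': -66.9, 'depth': 26.0, 'slot': 98.1}
t 36.25 tcp [ 0.6212 -0.1783  0.1438] yaw 78.5 need mm [ 0.5 -0.8] open 0.0208 F [ 0.3  0.2 -0.7]
```

```bash
python3 -m inch '[[0,0,20,0,1],[0,0,50,0,1],[-60,0,70,0,1],[-60,0,70,0,1],[-60,0,70,0,1]]'; cat > lk.py <<'E'
from h import *
C=dict(A=(.6640,.1784,84.),B=(.6496,.0892,172.3),C=(.6400,-.0005,174.),E=(.6211,-.1789,-96.5))
im,m=shot('wrist','k_%.2f.png'%read_state()['t']);s=read_state();print('tcp',s['tool_pos'].round(4),s['orientation'][:2,0].round(3))
for k in sys.argv[1]:
    x,y,l=C[k];c=can(m,im,x,y,.01)
    sl=[slot(m,im,c['x'],c['y'],.056)]
    t=rect(m,'wrist',im,c['x'],c['y'],.056,.02,8)
    # yellow/brass mask line: dark slot pixels by least squares inside r<15mm
    hsv=cv2.cvtColor(t,cv2.COLOR_RGB2HSV);g=(np.arange(len(t))+.5)/8-20;U,V=np.meshgrid(g,g)
    d=(U**2+V**2<14.5**2)&~((hsv[...,1]>90)&(hsv[...,0]<40)&(hsv[...,2]>60))
    w=np.stack([-V[d],-U[d]],1);w=w-w.mean(0);e,v=np.linalg.eigh(w.T@w);a=np.degrees(np.arctan2(v[1,1],v[0,1]))%180
    print(k,{q:float(z) for q,z in c.items()},'pca slot',round(a,1),'slug(prof,pca) vs nominal lug',round((sl[0]-l+90)%180-90,1),round((a-l+90)%180-90,1),'aspect',round((e[1]/e[0])**.5,1))
E
python3 lk.py E
```

```text
t: 36.92
tool_pos: [0.5618, -0.1787, 0.2156]
orientation: [[0.201, 0.98, 0.003], [0.98, -0.201, -0.001], [-0.001, 0.003, -1.0]]
contact_force: [-1.0, 0.3, -1.0]
opening: 0.0213
gripper_force: 60.5
tcp [ 0.562  -0.1786  0.215 ] [0.201 0.98 ]
E {'x': 0.6207, 'y': -0.1789, 'r': 25.0, 's': 4.2, 'lug': -100.0, 'depth': 144.0, 'slot': 84.2} pca slot 83.1 slug(prof,pca) vs nominal lug 0.7 -0.4 aspect 6.2
```

Slot at 83–84° against the lug at about 83.5°: aligned. Next is can C (slot 125.4°, turning to 174°, plus 5° for play).

```bash
python3 -m inch '[[20,45,0,0.16,1],[40,90,0,0.34,1],[60,135,0,0.52,1],[78,178,0,0.7,1],[78,178,0,0.822,1],[78,178,-30,0.822,1],[78,178,-46,0.822,1],[78,178,-46,0.822,1],[78,178,-46,0.822,1]]'; python3 lk.py C
```

```text
t: 38.1
tool_pos: [0.6398, -0.0005, 0.1685]
orientation: [[-0.58, 0.814, 0.001], [0.814, 0.58, -0.0], [-0.001, 0.001, -1.0]]
contact_force: [0.6, 0.6, 0.3]
opening: 0.0212
gripper_force: 60.4
tcp [ 6.40e-01 -6.00e-04  1.69e-01] [-0.58   0.814]
C {'x': 0.64, 'y': -0.0013, 'r': 26.0, 's': 3.2, 'lug': 173.3, 'depth': 138.0, 'slot': 120.4} pca slot 125.0 slug(prof,pca) vs nominal lug -53.6 -49.0 aspect 1.5
```

```bash
python3 -m inch '[[0,0,-10,0,1],[0,0,-18,0,1],[0,0,-23,0,1],[0,0,-23,0,1],[0,0,-23,0,1]]'
```

```text
t: 38.78
tool_pos: [0.6393, -0.0003, 0.1449]
orientation: [[-0.581, 0.814, 0.0], [0.814, 0.581, -0.0], [-0.0, 0.0, -1.0]]
contact_force: [-0.2, -0.5, -0.1]
opening: 0.0213
gripper_force: 60.4
```

```bash
python3 -m inch '[[0,0,-1,0.1,1],[0,0,-1,0.2,1],[0,0,-1,0.3,1],[0,0,-1,0.4,1],[0,0,-1,0.5,1],[0,0,-1,0.6,1],[0,0,-1,0.7,1],[0,0,-1,0.8,1],[0,0,-1,0.9,1],[0,0,-1,0.934,1],[0,0,-1,0.934,1],[0,0,-1,0.934,1]]'; python3 -m inch '[[0,0,20,0,1],[0,0,50,0,1],[0,60,70,0,1],[0,60,70,0,1],[0,60,70,0,1]]'; python3 lk.py CB
```

```text
t: 40.28
tool_pos: [0.6394, -0.0004, 0.1441]
orientation: [[-1.0, 0.018, 0.001], [0.018, 1.0, -0.0], [-0.001, -0.0, -1.0]]
contact_force: [0.5, -2.0, 0.7]
opening: 0.0214
gripper_force: 60.4
t: 40.9
tool_pos: [0.6392, 0.0601, 0.2147]
orientation: [[-1.0, 0.016, 0.001], [0.016, 1.0, -0.0], [-0.001, -0.0, -1.0]]
contact_force: [1.1, -0.4, -0.8]
opening: 0.0211
gripper_force: 60.4
tcp [0.6389 0.0594 0.214 ] [-1.     0.017]
C {'x': 0.6404, 'y': -0.0005, 'r': 25.5, 's': 4.9, 'lug': 179.5, 'depth': 175.0, 'slot': 171.9} pca slot 171.8 slug(prof,pca) vs nominal lug -2.1 -2.2 aspect 5.8
B {'x': 0.6496, 'y': 0.0896, 'r': 25.5, 's': 3.4, 'lug': 173.5, 'depth': 171.0, 'slot': 31.0} pca slot 27.8 slug(prof,pca) vs nominal lug 38.7 35.5 aspect 5.5
```

Turning has dragged can C round with it: its lug is now at 179.5° and the slot at 172°, about -7.5°, which is too close to the limit. Go back in and turn about 6° more.

```bash
python3 -m inch '[[0.5,-59.5,0,-0.08,1],[0.5,-60,-20,-0.08,1],[0.5,-60,-46,-0.08,1],[0.5,-60,-60,-0.08,1],[0.5,-60,-66,-0.08,1],[0.5,-60,-69,-0.08,1],[0.5,-60,-70.5,-0.08,1],[0.5,-60,-70.5,-0.02,1],[0.5,-60,-70.5,0.05,1],[0.5,-60,-70.5,0.12,1],[0.5,-60,-70.5,0.12,1],[0.5,-60,-70.5,0.12,1]]'; python3 -m inch '[[0,0,20,0,1],[0,0,50,0,1],[0,60,70,0,1],[0,60,70,0,1],[0,60,70,0,1]]'; python3 lk.py CB
```

```text
t: 42.45
tool_pos: [0.6401, -0.0004, 0.1439]
orientation: [[-0.995, -0.101, 0.001], [-0.101, 0.995, -0.0], [-0.001, -0.001, -1.0]]
contact_force: [1.2, -0.9, 0.5]
opening: 0.0216
gripper_force: 60.3
t: 43.08
tool_pos: [0.6398, 0.06, 0.2143]
orientation: [[-0.995, -0.103, 0.001], [-0.103, 0.995, -0.0], [-0.001, -0.001, -1.0]]
contact_force: [-0.0, -0.4, -0.3]
opening: 0.0213
gripper_force: 60.4
tcp [0.6395 0.0594 0.2135] [-0.995 -0.102]
C {'x': 0.6408, 'y': 0.0003, 'r': 25.5, 's': 4.6, 'lug': -178.8, 'depth': 178.0, 'slot': 179.5} pca slot 178.9 slug(prof,pca) vs nominal lug 5.5 4.9 aspect 5.8
B {'x': 0.6388, 'y': 0.0932, 'r': 24.5, 's': 3.5, 'lug': 5.0, 'depth': 156.0, 'slot': 79.5} pca slot 119.5 slug(prof,pca) vs nominal lug 87.2 -52.8 aspect 1.2
```

C is now at about -2°. Next is B (slot about 27° ≡ 207°, turning down).

```bash
python3 -m inch '[[5,15,0,0.16,1],[10,30,0,0.34,1],[10,30,-30,0.368,1],[10,30,-45,0.368,1],[10,30,-55,0.368,1],[10,30,-63,0.368,1],[10,30,-68,0.368,1],[10,30,-68,0.368,1],[10,30,-68,0.368,1]]'
```

```text
t: 44.25
tool_pos: [0.65, 0.0897, 0.1459]
orientation: [[-0.891, -0.453, 0.001], [-0.453, 0.891, -0.0], [-0.001, -0.0, -1.0]]
contact_force: [0.3, 0.3, -0.1]
opening: 0.0211
gripper_force: 60.4
```

```bash
python3 -m inch '[[0,0,-1.8,-0.05,1],[0,0,-1.8,-0.15,1],[0,0,-1.8,-0.25,1],[0,0,-1.8,-0.35,1],[0,0,-1.8,-0.45,1],[0,0,-1.8,-0.55,1],[0,0,-1.8,-0.65,1],[0,0,-1.8,-0.75,1],[0,0,-1.8,-0.77,1],[0,0,-1.8,-0.77,1],[0,0,-1.8,-0.77,1]]'; python3 -m inch '[[0,0,20,0,1],[0,0,50,0,1],[0,50,70,0,1],[0,50,70,0,1],[0,50,70,0,1]]'; python3 lk.py B
```

```text
t: 45.62
tool_pos: [0.65, 0.0895, 0.1439]
orientation: [[-0.956, 0.294, 0.001], [0.294, 0.956, -0.0], [-0.001, -0.0, -1.0]]
contact_force: [-0.7, -1.1, 0.6]
opening: 0.0214
gripper_force: 60.5
t: 46.25
tool_pos: [0.6495, 0.1401, 0.2141]
orientation: [[-0.956, 0.294, 0.0], [0.294, 0.956, -0.0], [-0.0, 0.0, -1.0]]
contact_force: [-0.4, -0.6, -1.4]
opening: 0.0214
gripper_force: 60.4
tcp [0.6493 0.1394 0.2134] [-0.956  0.295]
B {'x': 0.6492, 'y': 0.0888, 'r': 25.5, 's': 4.0, 'lug': 171.2, 'depth': 163.0, 'slot': 170.0} pca slot 170.2 slug(prof,pca) vs nominal lug -2.3 -2.1 aspect 6.6
```

B is at about -1°. Next A (slot 122°, turning down to 84°).

```bash
python3 -m inch '[[5,15,0,-0.16,1],[10,30,0,-0.34,1],[14.5,39,0,-0.52,1],[14.5,39,0,-0.7,1],[14.5,39,-30,-0.714,1],[14.5,39,-45,-0.714,1],[14.5,39,-55,-0.714,1],[14.5,39,-63,-0.714,1],[14.5,39,-68,-0.714,1],[14.5,39,-68,-0.714,1],[14.5,39,-68,-0.714,1]]'
```

```text
t: 47.68
tool_pos: [0.6645, 0.1788, 0.1462]
orientation: [[-0.529, 0.849, 0.001], [0.849, 0.529, 0.0], [-0.0, 0.001, -1.0]]
contact_force: [-0.4, -0.1, 0.2]
opening: 0.0215
gripper_force: 60.4
```

```bash
python3 -m inch '[[0,0,-2,-0.05,1],[0,0,-2,-0.15,1],[0,0,-2,-0.25,1],[0,0,-2,-0.35,1],[0,0,-2,-0.45,1],[0,0,-2,-0.55,1],[0,0,-2,-0.65,1],[0,0,-2,-0.75,1],[0,0,-2,-0.8,1],[0,0,-2,-0.8,1],[0,0,-2,-0.8,1]]'; python3 -m inch '[[0,0,20,0,1],[0,0,50,0,1],[-60,0,70,0,1],[-60,0,70,0,1],[-60,0,70,0,1]]'; python3 lk.py A
```

```text
t: 49.05
tool_pos: [0.6642, 0.1788, 0.1438]
orientation: [[0.239, 0.971, 0.0], [0.971, -0.239, 0.0], [0.0, 0.0, -1.0]]
contact_force: [-0.8, 0.0, -0.1]
opening: 0.0213
gripper_force: 60.3
t: 49.68
tool_pos: [0.6051, 0.1789, 0.2155]
orientation: [[0.24, 0.971, 0.003], [0.971, -0.24, 0.0], [0.001, 0.003, -1.0]]
contact_force: [-0.2, 0.4, -1.1]
opening: 0.0214
gripper_force: 60.5
tcp [0.6054 0.1788 0.2149] [0.24  0.971]
A {'x': 0.6636, 'y': 0.1788, 'r': 25.5, 's': 4.4, 'lug': 79.0, 'depth': 111.0, 'slot': 80.7} pca slot 81.2 slug(prof,pca) vs nominal lug -3.3 -2.8 aspect 6.2
```

A is at about +2°. Head back toward the stand, with a recheck from its side.

```bash
python3 -m inch '[[-10,-38,40,0.17,1],[-20,-76,60,0.35,1],[-25,-114,80,0.53,1],[-30,-152,80,0.71,1],[-35,-190,80,0.89,1],[-45,-228,80,1.07,1],[-45,-266,80,1.25,1],[-45,-304,80,1.43,1],[-45,-342,60,1.6,1],[-45,-389,20,1.754,1],[-45,-389,11,1.754,1],[-45,-389,11,1.754,1]]'; python3 lk.py ECB
```

```text
t: 51.22
tool_pos: [0.5592, -0.2104, 0.2235]
orientation: [[-0.998, 0.061, -0.002], [0.061, 0.998, 0.001], [0.002, 0.001, -1.0]]
contact_force: [0.0, 1.3, 0.3]
opening: 0.0214
gripper_force: 60.4
tcp [ 0.5598 -0.2101  0.2248] [-0.998  0.06 ]
E {'x': 0.6231, 'y': -0.1789, 'r': 24.5, 's': 2.5, 'lug': 27.6, 'depth': 139.0, 'slot': 81.7} pca slot 79.3 slug(prof,pca) vs nominal lug -1.8 -4.2 aspect 1.4
C {'x': 0.6412, 'y': 0.0003, 'r': 25.5, 's': 4.7, 'lug': 178.4, 'depth': 148.0, 'slot': 1.8} pca slot 179.5 slug(prof,pca) vs nominal lug 7.8 5.5 aspect 21.9
B {'x': 0.6496, 'y': 0.0896, 'r': 25.5, 's': 5.3, 'lug': 169.6, 'depth': 147.0, 'slot': 170.0} pca slot 142.4 slug(prof,pca) vs nominal lug -2.3 -29.9 aspect 17.2
```

```bash
python3 -m inch '[[-45,-37,0,0,1],[-91,-74,0,0,1],[-91,-74,0,0,1],[-91,-74,0,0,1],[-91,-74,0,0,1],[-91,-74,-20,0,1],[-91,-74,-20,0,1],[-91,-74,-20,0,1]]'
```

```text
t: 52.28
tool_pos: [0.4688, -0.2838, 0.205]
orientation: [[-0.998, 0.058, 0.0], [0.058, 0.998, -0.0], [-0.0, -0.0, -1.0]]
contact_force: [0.0, -0.4, -0.8]
opening: 0.0212
gripper_force: 60.4
```

Same xy and yaw as at the grip. Tip is at about 111 mm; lower past the tube's rim and check force.

```bash
python3 -m inch '[[0,0,-15,0,1],[0,0,-25,0,1],[0,0,-35,0,1],[0,0,-35,0,1]]'; python3 -m inch '[[0,0,-20,0,1],[0,0,-40,0,1],[0,0,-60,0,1],[0,0,-69,0,1],[0,0,-69,0,1]]'
```

```text
t: 52.78
tool_pos: [0.4675, -0.2838, 0.1682]
orientation: [[-0.998, 0.059, -0.002], [0.059, 0.998, 0.002], [0.002, 0.002, -1.0]]
contact_force: [0.2, -0.2, -0.3]
opening: 0.021
gripper_force: 60.4
t: 53.4
tool_pos: [0.4682, -0.2843, 0.1005]
orientation: [[-0.998, 0.059, -0.0], [0.059, 0.998, 0.0], [0.0, 0.0, -1.0]]
contact_force: [0.1, -0.1, 0.9]
opening: 0.021
gripper_force: 60.5
```

It went in without resistance. Release, rise clear and check everything.

```bash
python3 -m inch '[[0,0,-1,0,1],[0,0,-1,0,0.3],[0,0,-1,0,0],[0,0,-1,0,-0.6],[0,0,-1,0,-0.8],[0,0,-1,0,-0.8],[0,0,60,0,-0.8],[0,0,120,0,-0.8],[0,0,180,0,-0.8],[0,0,205,0,-0.8],[0,0,205,0,-0.8]]'; python3 - <<'E'
from h import *
im,m=shot('wrist')
t=[cv2.resize(rect(m,'wrist',im,.468,-.285,z,h,4),(400,400)) for z,h in((.155,.03),(.085,.05))]
cv2.imwrite('pics/fin.png',np.hstack(t)[:,:,::-1])
E
python3 -m inch '[[30,56,0,0,-0.8],[60,112,0,0,-0.8],[90,168,0,0,-0.8],[120,224,0,0,-0.8],[151,284,0,0,-0.8],[151,284,0,0,-0.8],[151,284,0,0,-0.8]]'; python3 lk.py ABCE
```

```text
t: 54.78
tool_pos: [0.469, -0.2851, 0.3081]
orientation: [[-0.998, 0.059, 0.004], [0.059, 0.998, -0.004], [-0.004, -0.003, -1.0]]
contact_force: [0.0, -0.6, -1.5]
opening: 0.0771
gripper_force: 0.0
t: 55.7
tool_pos: [0.6183, 0.0003, 0.303]
orientation: [[-0.998, 0.058, -0.004], [0.058, 0.998, 0.0], [0.004, 0.0, -1.0]]
contact_force: [-0.5, -0.5, -0.8]
opening: 0.0765
gripper_force: 0.0
tcp [ 0.6183 -0.0007  0.3036] [-0.998  0.059]
A {'x': 0.6636, 'y': 0.1784, 'r': 25.5, 's': 5.8, 'lug': 79.6, 'depth': 148.0, 'slot': 81.4} pca slot 81.8 slug(prof,pca) vs nominal lug -2.6 -2.2 aspect 6.9
B {'x': 0.6496, 'y': 0.0892, 'r': 25.5, 's': 4.4, 'lug': 171.8, 'depth': 149.0, 'slot': 170.8} pca slot 170.7 slug(prof,pca) vs nominal lug -1.5 -1.6 aspect 7.4
C {'x': 0.6416, 'y': 0.0003, 'r': 26.0, 's': 3.9, 'lug': -178.8, 'depth': 179.0, 'slot': 177.5} pca slot 178.7 slug(prof,pca) vs nominal lug 3.5 4.7 aspect 5.6
E {'x': 0.6235, 'y': -0.1805, 'r': 25.5, 's': 5.3, 'lug': -100.0, 'depth': 174.0, 'slot': 84.7} pca slot 84.5 slug(prof,pca) vs nominal lug 1.2 1.0 aspect 7.2
```

View pics/fin.png

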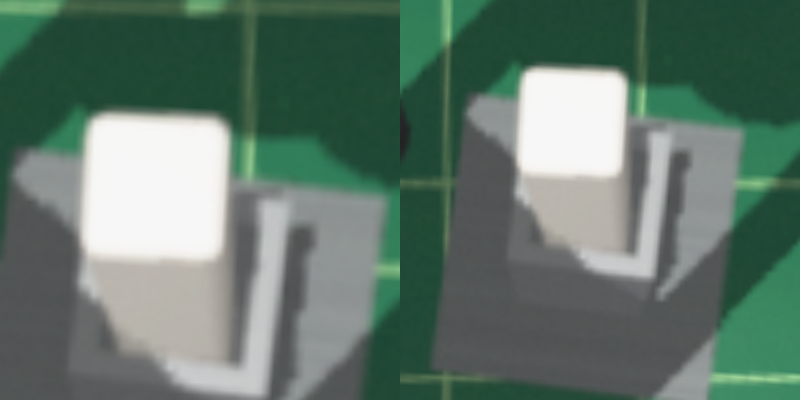

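The tool is back in the tube at the right height: its top face measures 22 mm wide at z = 0.155, and it leans slightly to +y. The slugs read about +2, -1, -3 and +4.6°, and all the cans are seated. Hand in.

```bash
python3 -c "
from station import *
print(job_done(), read_state()['t'])"
```

```text
the job is handed in; nothing more can be done
the job is handed in; nothing more can be done
```

Handed in at about 56 s: all four cans are in their nests, the slugs measure within about 5° of their lugs, and the tool is back in its stand blade down; no verdict was returned.

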